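# Dock the tube block on its tapered way

### The job

Pick up the aluminium tube block that stands on a dovetailed foot, slide its foot, narrow end first, into the open end of the tapered dovetail way on the metal base, and push it along until it wedges tight: a firm, gentle push of about 12 N sets it; do not force it, as the sprung rail is easily overstrained. Then let go and leave it wedged there, square and flat in the way, and do not disturb the other things on the bench.

Things in the scene. Friction and masses are not known exactly. Their poses are not given: they have to be found in the camera images.
- block_mid (a point): Centre of the loose tube block (0.25 to 0.5 kg), 30 mm above its underside, +x to its front end. Aluminium body 70 mm long (x), 46 mm wide (y), flat sides and rear face 13 to 53 mm above the underside, on a dovetail foot. Four purple caps on the rear half of its top reach 69 mm; a black pad marks the front end. Grasp it across y. It starts with the front end roughly away from the robot.
- block: Same block, origin in the middle of its underside, same axes. The steel foot is 13 mm high and 70 mm long and stands flat. At the underside its +y side is straight, 15 mm from the middle; its -y side is tapered 1 in 7, from 20 mm off the middle at the rear to 10 mm at the front, the narrow end. Both sides lean inwards by 20 degrees going up.
- dock: Fixed grey metal base with the tapered way. Origin on the bench under the middle of the way's open mouth; +x along the way, from the mouth inwards. Plate 12 mm thick, x -95 to 150 mm, y -58 to 42 mm; its flat top is the way's floor. The part before the mouth (x -95 to 0) is a free apron where the block can be set down.
- way_mouth (a point): Middle of the way's mouth, on the floor, axes of the base. From here the way runs 148 mm in +x between two overhanging steel rails, 12 mm high. The fixed rail (+y) is straight, its inner side 15 mm from the middle at the floor; the gib (-y) is tapered like the foot: the gap narrows from about 41 to 21 mm, 4 mm more or less. When the straight sides touch, the block's middle is on this x axis.
- way_tight (a point): Point on the floor 80 mm in from the mouth, where the block's middle is on average when it starts to get tight. The gib is shimmed differently each time: first tightness lies up to 29 mm before or behind this point and cannot be measured beforehand, only felt. The metal is smooth (friction 0.1 to 0.15), and the wedged block stays put when let go.
- gib: The tapered, sprung rail (-y side of the way), origin as the base. It yields sideways, 30 N per mm: past first tightness each mm of travel adds about 4 N on it and 3 to 6 N of push. A 12 N push leaves 5 to 20 N; over 30 N overstrains it. A hand that holds the block's sides also presses its own sideways error on the rails; pushed from behind on its rear face, the block finds its own line.
- spare_block: Bystander: flat-bottomed aluminium block without a foot, 98 x 46 x 46 mm, with six purple caps; origin under its centre.
- swab_jar: Bystander: glass jar with steel lid, 64 mm across, 75 mm tall, origin under its centre.
- cap_cup: Bystander: small steel cup, 60 mm across, 45 mm tall, origin under its centre.
- rinse_bottle: Bystander: white bottle, 60 mm across, 160 mm tall, origin under its centre.
- slide_box: Bystander: flat blue plastic box, 85 x 120 x 35 mm, origin under its centre.
- forceps: Bystander: steel forceps lying on the bench, 160 mm long.
Things that resemble listed ones, but are neither listed nor needed, are in the scene too. What is shaped like the block but green or orange is not meant.

How it is judged:
By the outcome, as a careful person would: the job done as asked, in the order asked, and still so for the second after the job is handed in, with the robot touching nothing.
It also fails if it takes over 64 s, if anything falls off the work surface, if the arm or the gripper's body presses on something with over 40 N, if the wrist force passes 120 N, or if a joint passes its speed limit or range.

### The arm

A 6-joint arm with a two-finger parallel gripper is mounted at the origin on the work surface. World frame = base frame: x ahead of the robot, y to its left, z up, the work surface at z = 0. Lengths are in m, angles in rad, forces in N, time in s.
With the tool pointing down it reaches from about 0.425 to 0.95 m from the base axis. Payload 3.5 kg.
Tool frame: the origin (TCP) lies at the very end of the fingers, on their centre line; the grasp point (between the pads) lies behind it (ctrl.grasp_offset is the z of the grasp point in the tool frame, in m); z points along the fingers, x is the direction in which the jaws open and shut, and the axes are right-handed (so a half turn about z gives the same grasp; the last joint's range is limited). The gripper opens to 85 mm and grips with 20 to 120 N. Pads are 22 mm wide; open, the fingers measure 114 mm over their backs; the gripper's body (76 mm by 85 mm) begins 54 mm behind the grasp point. The pads swing forward as they close: fully open they stand 13 mm farther back than shut.
Start: joints at [-0.15, 0.286, 1.577, -0, 1.279, -0.15], TCP at [0.675, 0, 0.231] pointing down, gripper open.
Joint ranges: [-2.77, 2.77], [-0.9, 2.22], [0.21, 2.48], [-1.53, 4.67], [0.24, 2.81], [-2.84, 2.84]. Speed limits (rad/s): [2.79, 2.79, 3.14, 3.14, 3.14, 3.14].

### API

Orientations are given as a unit quaternion [x, y, z, w].
In Python, from plant import ctrl gives the robot as it stands.
- The arm moves only by the shell command python3 -m jog 'ROWS' [FORCE]. ROWS is JSON, a list of rows, each an object with "grip": the closure, from 0 (fully open) to 1 (shut); "xyz": the shift along the tool's x, y, z in m, a list of three; "dr": the turn, a rotation vector about the tool's x, y, z in rad, a list of three. A call has 1 to 12 rows; each row is the pose to reach, as a shift and turn from the pose commanded when the call began, along the tool's axes at that moment; what a row does not reach only later rows make up. A row lasts 1/12 s, in which the tool goes at most 41.7 mm and 7.16 degrees, less where a joint would pass 70% of its speed; a pose out of reach is approached as far as the arm can. A call with a gripper value outside its range is refused whole. The fingers move at their own pace and stop on an object; FORCE is the grip in N (left out, the last holds). Time passes only in rows, so rows that repeat a pose let the fingers close. It gives the time, the measured TCP pose, the force and the opening at its end, in the units of the state.
- ctrl.get_state(): the state, without advancing time (a new reading comes with each control period).
- ctrl.read_camera(name): name is "scene" or "side" or "wrist"; returns the picture (420x560x3 uint8, red, green, blue); there is no depth.
- ctrl.get_calibration(name): a dict with "mtx" (3x3 intrinsics, pixels), "R" (3x3) and "t" (3): a world point X has camera coordinates R X + t; the wrist camera has in their place "hand_eye" (4x4, takes a point from camera to tool coordinates, whose origin is the TCP and whose axes are the tool frame's). Camera axes: x right, y down, z forward; pixel columns grow to the right and rows downward; lengths in m; the calibration is good to about 2 mm. The wrist camera is an equidistant fisheye: a pixel r from the principal point sees the ray r / f radians off the axis. A picture is of the moment at which its call begins: read the wrist's pose just before it. get_calibration takes no time and is no camera call.
- ctrl.sign_off(): hands the job in, once; it reports no verdict.
The state is a dict: "time": time; "qpos": joint angles; "dq": joint speeds; "joint_efforts": joint torques, N m; "eef_pos": TCP position; "tcp_rot": TCP orientation; "contact_force": force on the tool from outside, world axes, zero at the start; "wrist_torque": the same for the moment, N m; "opening": opening from 0.0 (shut) to 1.0 (fully open).
Only numpy, scipy, OpenCV 4.12 (cv2) and the standard library are available. Lean on these libraries where they do the work, as an engineer would, in place of code of your own. Each camera call takes 0.05 s, during which the arm holds its last target.

## Working session

There is one attempt and no reset: what is moved stays moved. The work goes in short steps, Python scripts to look and compute and a shell command to move; the robot and the scene stay as the last step left them, time stands still between calls to the robot, and variables do not carry over. Pictures are saved under pics/ and viewed, and the job is handed in when it is done.

```bash
ls; mkdir -p pics; python3 - <<'E'
from plant import ctrl
import cv2, numpy as np
np.set_printoptions(precision=4,suppress=True)
print(ctrl.get_state(), ctrl.grasp_offset)
for n in ("scene","side","wrist"):
    im=ctrl.read_camera(n); cv2.imwrite(f"pics/{n}0.png",im[:,:,::-1]); print(n,ctrl.get_calibration(n))
E
```

```text
pics
{'time': 0.0, 'qpos': array([-0.15  ,  0.2872,  1.5782, -0.    ,  1.2786, -0.15  ]), 'dq': array([ 0.0015,  0.0006,  0.0012,  0.0008,  0.0015, -0.0009]), 'joint_efforts': array([ -0.0002, -40.5981, -29.2628,  -0.0002,   0.0058,   0.    ]), 'eef_pos': array([0.6743, 0.0002, 0.2299]), 'tcp_rot': array([ 1.    ,  0.    , -0.0012, -0.0002]), 'contact_force': array([-0.3672,  0.6644, -0.9244]), 'wrist_torque': array([-0.0368, -0.02  ,  0.028 ]), 'opening': 0.9990686491723106} -0.0187
scene {'mtx': array([[504.1457,   0.    , 272.3666],
       [  0.    , 504.1457, 201.3292],
       [  0.    ,   0.    ,   1.    ]]), 'R': array([[ 0.8438,  0.5364, -0.0138],
       [ 0.2952, -0.4854, -0.823 ],
       [-0.4482,  0.6904, -0.5679]]), 't': array([-0.4524, -0.1058,  1.5511])}
side {'mtx': array([[472.8074,   0.    , 269.8355],
       [  0.    , 472.8074, 217.5027],
       [  0.    ,   0.    ,   1.    ]]), 'R': array([[-0.9923, -0.1237, -0.0023],
       [-0.0645,  0.5331, -0.8436],
       [ 0.1056, -0.837 , -0.537 ]]), 't': array([0.548 , 0.0691, 1.0934])}
wrist {'mtx': array([[325.1923,   0.    , 284.8981],
       [  0.    , 325.1923, 213.5788],
       [  0.    ,   0.    ,   1.    ]]), 'hand_eye': array([[ 1.    ,  0.0006,  0.0002,  0.0008],
       [-0.0006,  0.9561,  0.293 , -0.0733],
       [-0.0001, -0.293 ,  0.9561, -0.1422],
       [ 0.    ,  0.    ,  0.    ,  1.    ]])}
```

View pics/scene0.png

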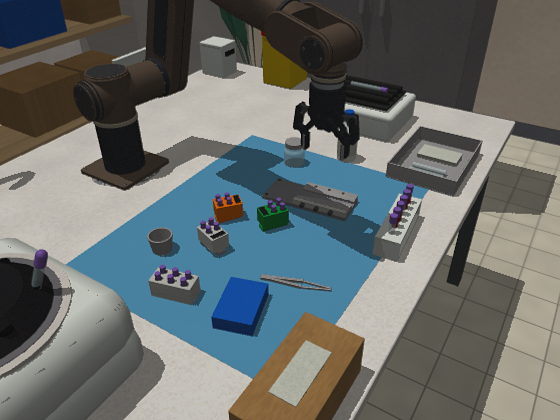

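View pics/side0.png

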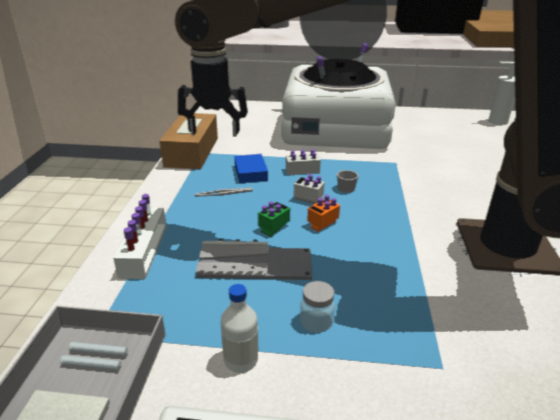

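View pics/wrist0.png

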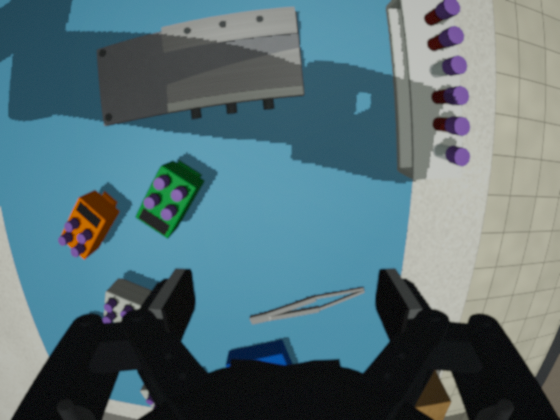

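```bash
cat > h.py <<'E'
import numpy as np, cv2
from plant import ctrl
from scipy.spatial.transform import Rotation as Ro
np.set_printoptions(precision=4,suppress=True)
def ray(n,uv,pose=None):
    c=ctrl.get_calibration(n);K=c["mtx"]
    x=(uv[0]-K[0,2])/K[0,0];y=(uv[1]-K[1,2])/K[1,1]
    if n=="wrist":
        p,q=pose;R=Ro.from_quat(q).as_matrix();H=c["hand_eye"]
        r=np.hypot(x,y);d=np.array([np.sin(r)*x/r,np.sin(r)*y/r,np.cos(r)]) if r>0 else np.array([0,0,1.])
        return np.array(p)+R@H[:3,3], R@(H[:3,:3]@d)
    d=c["R"].T@np.array([x,y,1]);return -c["R"].T@c["t"], d/np.linalg.norm(d)
def onz(n,uv,z,pose=None):
    o,d=ray(n,uv,pose);return o+d*(z-o[2])/d[2]
def tri(*rs):
    A=np.zeros((3,3));b=np.zeros(3)
    for o,d in rs:
        P=np.eye(3)-np.outer(d,d);A+=P;b+=P@o
    X=np.linalg.solve(A,b);return X,[np.linalg.norm((np.eye(3)-np.outer(d,d))@(X-o)) for o,d in rs]
def proj(n,X,pose=None):
    c=ctrl.get_calibration(n);K=c["mtx"]
    if n=="wrist":
        p,q=pose;R=Ro.from_quat(q).as_matrix();H=c["hand_eye"]
        v=H[:3,:3].T@(R.T@(np.array(X)-p)-H[:3,3]);r=np.hypot(v[0],v[1]);th=np.arctan2(r,v[2])
        return np.array([v[0]/r*th,v[1]/r*th])*K[0,0]+K[:2,2]
    v=c["R"]@np.array(X)+c["t"];return (K@(v/v[2]))[:2]
def snap(n,f):
    s=ctrl.get_state();im=ctrl.read_camera(n);cv2.imwrite(f"pics/{f}.png",im[:,:,::-1])
    np.save(f"pics/{f}.npy",np.r_[s["eef_pos"],s["tcp_rot"]]);return im
def pose(f):
    a=np.load(f"pics/{f}.npy");return a[:3],a[3:]
def crop(src,dst,x0,y0,w,h,k):
    im=cv2.imread(f"pics/{src}.png")[y0:y0+h,x0:x0+w];im=cv2.resize(im,None,fx=k,fy=k,interpolation=cv2.INTER_CUBIC)
    for i in range(0,w,10): cv2.line(im,(i*k,0),(i*k,8 if i%50 else 16),(0,255,255),1)
    for i in range(0,h,10): cv2.line(im,(0,i*k),(8 if i%50 else 16,i*k),(0,255,255),1)
    cv2.imwrite(f"pics/{dst}.png",im)
E
python3 - <<'E'
from h import *
np.save("pics/wrist0.npy",np.r_[0.6743,0.0002,0.2299,1,0,-.0012,-.0002])
crop("scene0","c1",120,180,160,120,5)
crop("side0","c2",240,140,160,120,5)
E
```

```text
(no output)
```

View pics/c1.png

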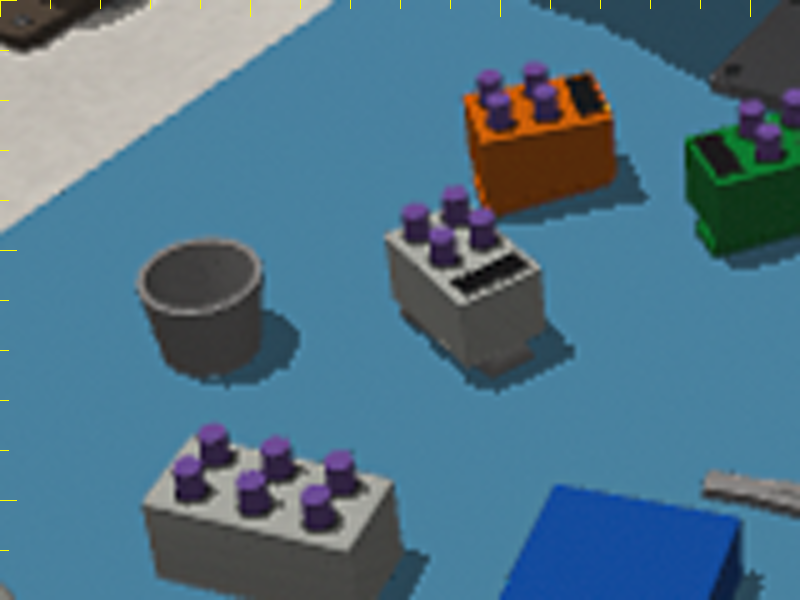

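View pics/c2.png

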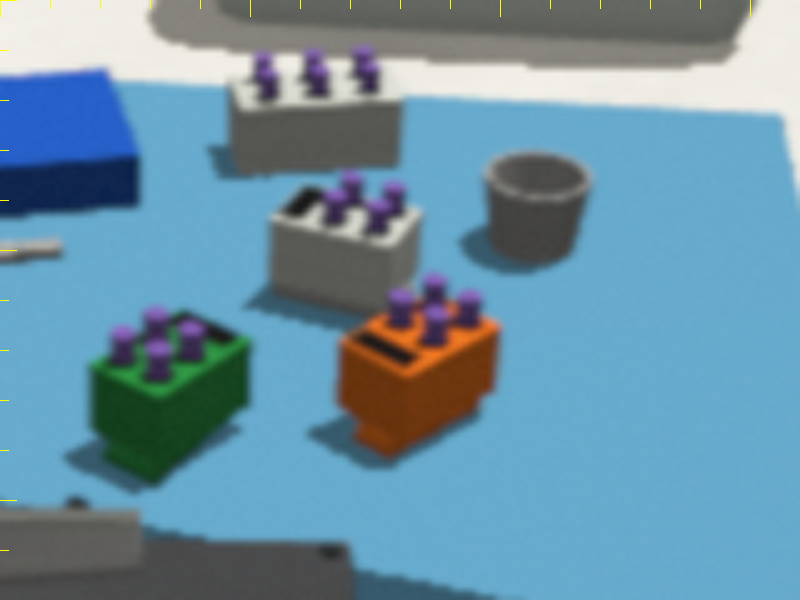

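```bash
python3 - <<'E'
from h import *
s=lambda u,v:ray("scene",(120+u/5,180+v/5)); d=lambda u,v:ray("side",(240+u/5,140+v/5))
for nm,a,b in [("F+y",(542,267),(270,213)),("F-y",(465,305),(305,185)),("R-y",(386,238),(420,210)),("R+y",None,(402,245)),]:
    if a: print(nm,tri(s(*a),d(*b)), onz("scene",(120+a[0]/5,180+a[1]/5),.053),end="")
    print(onz("side",(240+b[0]/5,140+b[1]/5),.053))
E
python3 - <<'E'
from h import *
crop("wrist0","c3",85,0,230,140,3)
crop("scene0","c4",250,170,120,60,6)
crop("side0","c5",185,230,140,60,5)
E
```

```text
F+y (array([ 0.5092, -0.1531,  0.054 ]), [np.float64(0.002440862452450107), np.float64(0.002440862452449942)]) [ 0.5113 -0.1525  0.053 ][ 0.5073 -0.1575  0.053 ]
F-y (array([ 0.4933, -0.1919,  0.0513]), [np.float64(0.002527560723696654), np.float64(0.002527560723696728)]) [ 0.4978 -0.1939  0.053 ][ 0.4911 -0.1915  0.053 ]
R-y (array([ 0.4302, -0.1714,  0.0513]), [np.float64(0.0018133065027549767), np.float64(0.001813306502754834)]) [ 0.4341 -0.1735  0.053 ][ 0.4287 -0.1703  0.053 ]
[ 0.4368 -0.1309  0.053 ]
```

View pics/c3.png

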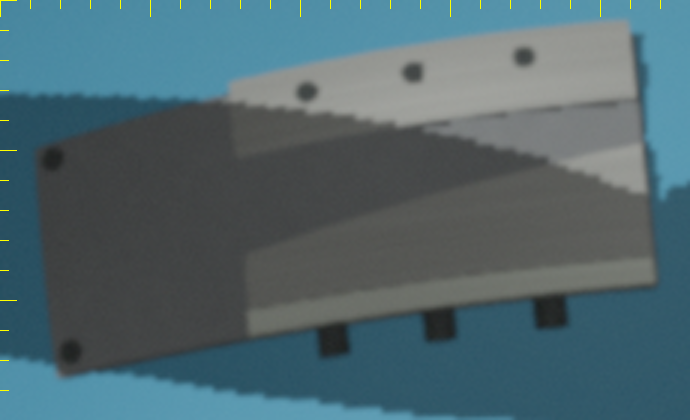

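View pics/c4.png

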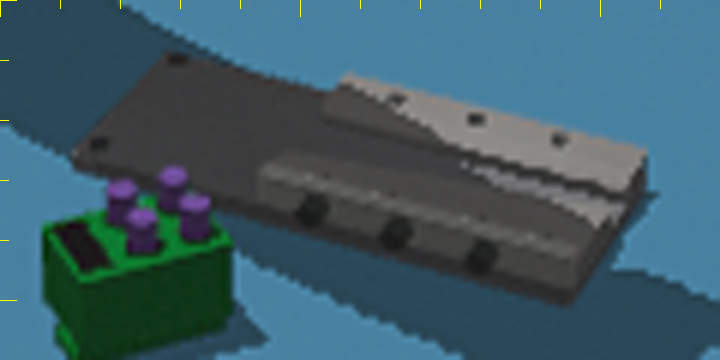

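View pics/c5.png

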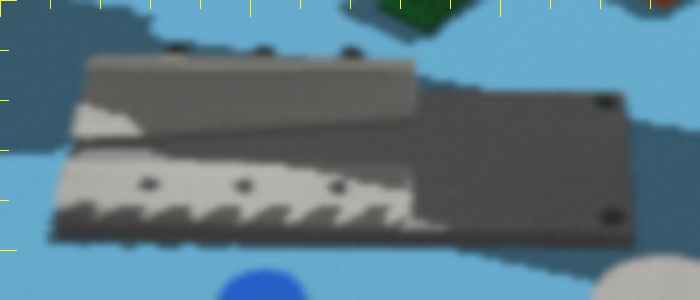

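```bash
python3 - <<'E'
from h import *
P=pose("wrist0")
w=lambda u,v:(85+u/3,v/3); s=lambda u,v:(250+u/6,170+v/6); d=lambda u,v:(185+u/5,230+v/5)
for nm,a,b,c in [("R+y",(38,150),(170,53),(634,235)),("R-y",(60,376),(73,155),(624,93)),("F-y",(656,285),(572,295),None)]:
    rs=[ray("wrist",w(*a),P),ray("scene",s(*b))]+([ray("side",d(*c))] if c else [])
    print(nm,tri(*rs),onz("wrist",w(*a),.012,P),onz("scene",s(*b),.012),onz("side",d(*c),.012) if c else "")
# wrist: block
crop("wrist0","c6",85,260,100,80,6)
E
```

```text
R+y (array([0.4441, 0.173 , 0.0088]), [np.float64(0.0005338423012519407), np.float64(0.0023821194036550315), np.float64(0.002210085274937364)]) [0.4462 0.1716 0.012 ] [0.4494 0.1691 0.012 ] [0.442  0.1758 0.012 ]
R-y (array([0.4535, 0.0749, 0.0094]), [np.float64(0.0006854013616840667), np.float64(0.0017500356034359412), np.float64(0.002401383623284784)]) [0.4557 0.0752 0.012 ] [0.4578 0.0712 0.012 ] [0.4514 0.0762 0.012 ]
F-y (array([0.6961, 0.0987, 0.0068]), [np.float64(0.0008411073785130288), np.float64(0.0008411073785130939)]) [0.695 0.098 0.012] [0.6996 0.0926 0.012 ]
```

View pics/c6.png

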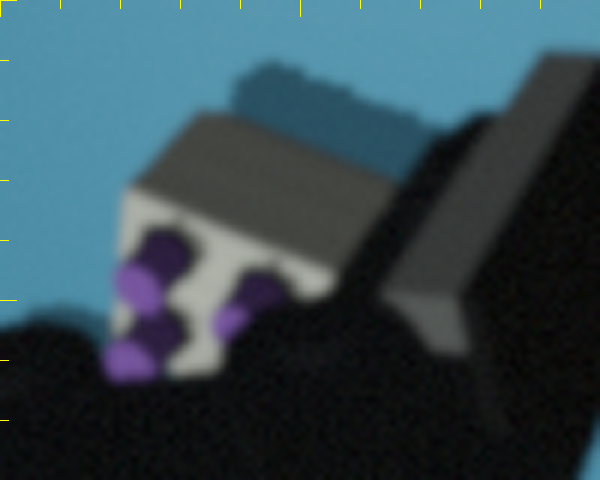

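Candidates in the scene view: orange copy (227,207), green copy (273,214), six-cap spare (175,285) and the bare aluminium block with 4 caps, black pad and foot (212,235). The crop confirms the last one is the target. It sits near (0.470,-0.162) with yaw of about -19°. The dock is the grey base at wrist (200,65), yaw about 5.5°. I'll move above the block and take a wrist view.

```bash
python3 -m jog '[{"grip":0,"xyz":[-0.02,0.016,0],"dr":[0,0,-0.115]},{"grip":0,"xyz":[-0.04,0.032,0],"dr":[0,0,-0.23]},{"grip":0,"xyz":[-0.06,0.048,0],"dr":[0,0,-0.345]},{"grip":0,"xyz":[-0.08,0.064,0],"dr":[0,0,-0.46]},{"grip":0,"xyz":[-0.1,0.08,0],"dr":[0,0,-0.575]},{"grip":0,"xyz":[-0.12,0.096,0],"dr":[0,0,-0.69]},{"grip":0,"xyz":[-0.14,0.112,0],"dr":[0,0,-0.805]},{"grip":0,"xyz":[-0.16,0.128,0],"dr":[0,0,-0.92]},{"grip":0,"xyz":[-0.18,0.144,0],"dr":[0,0,-1.035]},{"grip":0,"xyz":[-0.204,0.162,0],"dr":[0,0,-1.15]},{"grip":0,"xyz":[-0.204,0.162,0],"dr":[0,0,-1.24]},{"grip":0,"xyz":[-0.204,0.162,0],"dr":[0,0,-1.24]}]'
python3 - <<'E'
from h import *
snap("wrist","w1"); print(pose("w1"),ctrl.get_state()["qpos"])
E
```

```text
time: 1.15
eef_pos: [0.4699, -0.1627, 0.2311]
tcp_rot: [0.814, 0.581, -0.0, -0.0]
contact_force: [-0.3, 0.1, -0.5]
opening: 1.005
(array([ 0.4699, -0.1627,  0.2311]), array([ 0.8142,  0.5806, -0.    , -0.0001])) [-0.5363 -0.1118  2.0032  0.0002  1.2501 -1.7731]
```

View pics/w1.png

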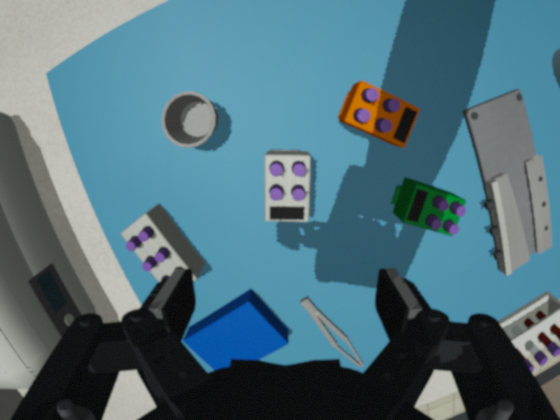

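```bash
python3 - <<'E'
from h import *
crop("w1","c7",245,135,90,100,6)
E
```

```text
(no output)
```

View pics/c7.png

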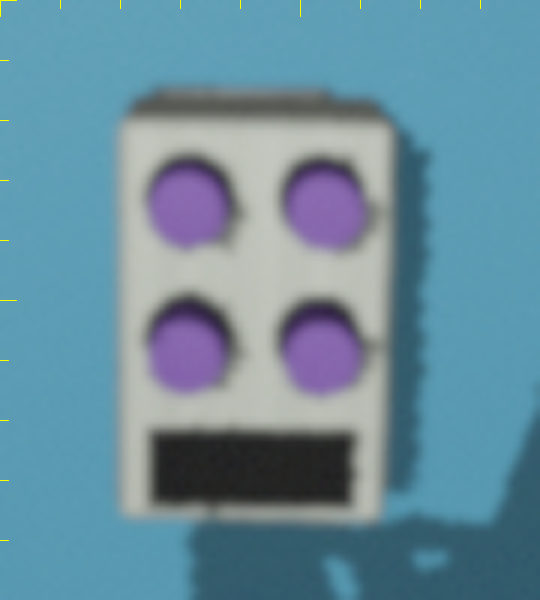

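```bash
python3 - <<'E'
from h import *
P=pose("w1");w=lambda u,v:(245+u/6,135+v/6)
Q={k:onz("wrist",w(*a),.053,P)[:2] for k,a in dict(RL=(120,113),RR=(392,118),FL=(121,517),FR=(383,521)).items()}
print(Q)
c=sum(Q.values())/4;fx=(Q["FL"]+Q["FR"]-Q["RL"]-Q["RR"])/2;fy=(Q["RR"]+Q["FR"]-Q["RL"]-Q["FL"])/2
print(c,np.linalg.norm(fx),np.linalg.norm(fy),np.degrees(np.arctan2(fx[1],fx[0])),np.degrees(np.arctan2(fy[1],fy[0]))-90)
s=lambda u,v:ray("scene",(120+u/5,180+v/5)); d=lambda u,v:ray("side",(240+u/5,140+v/5))
for k,a,b,g in [("F+y",(542,267),(270,213),(383,521)),("F-y",(465,305),(305,185),(121,517)),("R-y",(386,238),(420,210),(120,113))]:
    print(k,tri(s(*a),d(*b),ray("wrist",w(*g),P)))
R=Ro.from_quat(P[1]).as_matrix();print("shift tool to c:",R.T@(np.r_[c,0.2311]-P[0]))
print("yaw tool y",np.degrees(np.arctan2(R[1,1],R[0,1])))
E
```

```text
{'RL': array([ 0.4282, -0.1701]), 'RR': array([ 0.4435, -0.1281]), 'FL': array([ 0.4941, -0.1937]), 'FR': array([ 0.5095, -0.151 ])}
[ 0.4688 -0.1607] 0.06991112250461098 0.04510328518413653 -19.422570392572535 -19.945671274875863
F+y (array([ 0.509 , -0.1519,  0.054 ]), [np.float64(0.002401160275746462), np.float64(0.00269283434456065), np.float64(0.000972661933246995)])
F-y (array([ 0.4939, -0.1931,  0.0516]), [np.float64(0.0025699048013898248), np.float64(0.002738015293416783), np.float64(0.0010099982638186481)])
R-y (array([ 0.4294, -0.1707,  0.051 ]), [np.float64(0.002160603513731468), np.float64(0.0017157717255258428), np.float64(0.0010701887107964234)])
shift tool to c: [ 0.0015 -0.0016 -0.    ]
yaw tool y -19.007770027911373
```

```bash
python3 -m jog '[{"grip":0,"xyz":[0.0015,-0.0015,0.035],"dr":[0,0,0.009]},{"grip":0,"xyz":[0.0015,-0.0015,0.075],"dr":[0,0,0.009]},{"grip":0,"xyz":[0.0015,-0.0015,0.115],"dr":[0,0,0.009]},{"grip":0,"xyz":[0.0015,-0.0015,0.15],"dr":[0,0,0.009]},{"grip":0,"xyz":[0.0015,-0.0015,0.18],"dr":[0,0,0.009]},{"grip":0,"xyz":[0.0015,-0.0015,0.2],"dr":[0,0,0.009]},{"grip":0,"xyz":[0.0015,-0.0015,0.209],"dr":[0,0,0.009]},{"grip":0,"xyz":[0.0015,-0.0015,0.209],"dr":[0,0,0.009]}]' 30
python3 - <<'E'
from h import *
snap("wrist","w2"); print(pose("w2"))
E
```

```text
time: 1.87
eef_pos: [0.4688, -0.1586, 0.0199]
tcp_rot: [0.817, 0.577, -0.001, -0.003]
contact_force: [0.4, -0.2, -0.2]
opening: 0.997
(array([ 0.4688, -0.1586,  0.0199]), array([ 0.8167,  0.5771, -0.0011, -0.0025]))
```

View pics/w2.png

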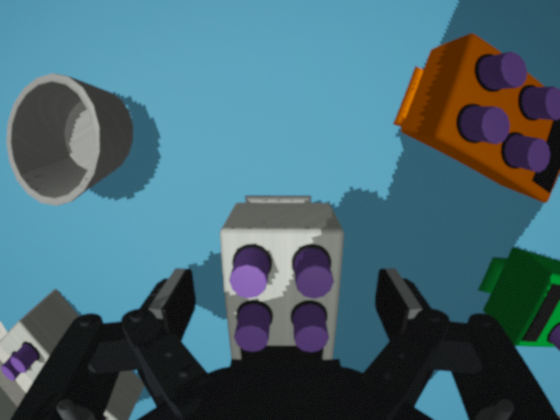

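The block sits between the jaws (columns 222–343, centre about 282; fingers centred about 284). Closing now.

```bash
python3 -m jog '[{"grip":1,"xyz":[0,0,0],"dr":[0,0,0]},{"grip":1,"xyz":[0,0,0],"dr":[0,0,0]},{"grip":1,"xyz":[0,0,0],"dr":[0,0,0]},{"grip":1,"xyz":[0,0,0],"dr":[0,0,0]},{"grip":1,"xyz":[0,0,0],"dr":[0,0,0]},{"grip":1,"xyz":[0,0,0],"dr":[0,0,0]},{"grip":1,"xyz":[0,0,0],"dr":[0,0,0]},{"grip":1,"xyz":[0,0,0],"dr":[0,0,0]}]' 40
python3 -c "
from plant import ctrl
print(ctrl.get_state())"
```

```text
time: 2.58
eef_pos: [0.4713, -0.1609, 0.0241]
tcp_rot: [0.817, 0.577, 0.001, 0.001]
contact_force: [-0.7, -0.4, 6.2]
opening: 0.53
{'time': 2.5833, 'qpos': array([-5.32930850e-01,  1.80418077e-01,  2.13400436e+00,  6.79895201e-05,
        8.23980286e-01, -1.76377225e+00]), 'dq': array([ 0.00058424,  0.00043047, -0.00169   ,  0.00147104, -0.0011417 ,
        0.00047186]), 'joint_efforts': array([ 5.84325171e-02, -2.62059474e+01, -1.98248291e+01,  2.65550130e-03,
       -1.73119563e-01,  2.42430589e-02]), 'eef_pos': array([ 0.47134723, -0.16086927,  0.02408853]), 'tcp_rot': array([8.16542919e-01, 5.77282528e-01, 6.76709163e-04, 1.44450585e-03]), 'contact_force': array([-0.67010984, -0.35738533,  6.23049088]), 'wrist_torque': array([0.07827482, 0.11631418, 0.00399344]), 'opening': 0.530259045634049}
```

```bash
python3 -m jog '[{"grip":1,"xyz":[0,0,-0.01],"dr":[0,0,0]},{"grip":1,"xyz":[0,0,-0.03],"dr":[0,0,0]},{"grip":1,"xyz":[0,0,-0.06],"dr":[0,0,0]},{"grip":1,"xyz":[0,0,-0.09],"dr":[0,0,0]},{"grip":1,"xyz":[0,0,-0.12],"dr":[0,0,0]},{"grip":1,"xyz":[0,0,-0.13],"dr":[0,0,0]},{"grip":1,"xyz":[0,0,-0.13],"dr":[0,0,0]}]'
python3 - <<'E'
from h import *
for i in range(3):
    s=ctrl.get_state();print(s["eef_pos"],s["contact_force"],s["opening"]); snap("wrist","w3")
snap("side","s3")
E
```

```text
time: 3.17
eef_pos: [0.4716, -0.1609, 0.1555]
tcp_rot: [0.816, 0.577, 0.001, 0.003]
contact_force: [-0.3, -1.0, -3.1]
opening: 0.53
[ 0.4716 -0.1609  0.1555] [-0.2557 -0.9839 -3.1478] 0.5298562871317122
[ 0.4702 -0.1602  0.1528] [ 0.1125 -0.1475 -2.9412] 0.5298167739726339
[ 0.4691 -0.1595  0.151 ] [-0.7802  0.7456 -3.0086] 0.529810457409025
```

View pics/w3.png

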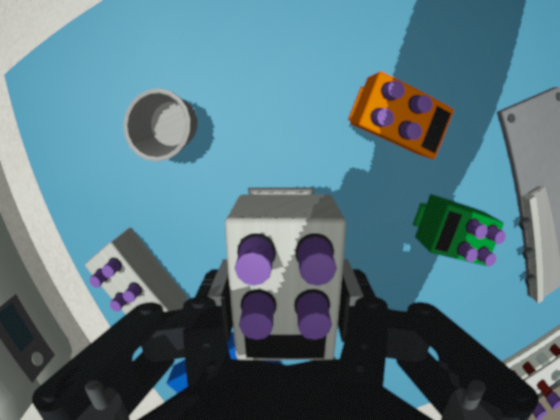

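View pics/s3.png

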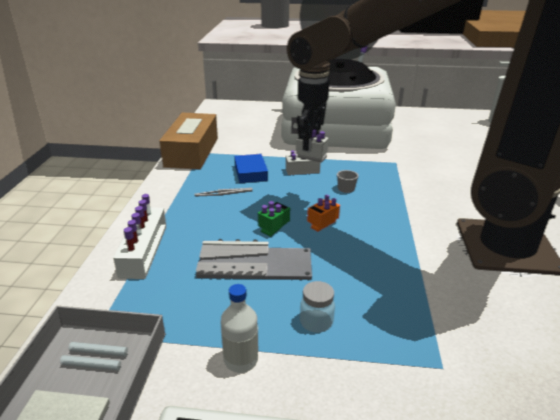

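Block is held (45 mm opening, 3 N weight). Next, a detour to a viewpoint where the dock isn't hidden.

```bash
python3 -m jog '[{"grip":1,"xyz":[0.02,-0.007,0],"dr":[0,0,-0.06]},{"grip":1,"xyz":[0.05,-0.018,0],"dr":[0,0,-0.14]},{"grip":1,"xyz":[0.08,-0.028,0],"dr":[0,0,-0.22]},{"grip":1,"xyz":[0.11,-0.039,0],"dr":[0,0,-0.3]},{"grip":1,"xyz":[0.14,-0.05,0],"dr":[0,0,-0.38]},{"grip":1,"xyz":[0.16,-0.057,0],"dr":[0,0,-0.42]},{"grip":1,"xyz":[0.17,-0.06,0],"dr":[0,0,-0.435]},{"grip":1,"xyz":[0.17,-0.06,0],"dr":[0,0,-0.435]},{"grip":1,"xyz":[0.17,-0.06,0],"dr":[0,0,-0.435]},{"grip":1,"xyz":[0.17,-0.06,0],"dr":[0,0,-0.435]},{"grip":1,"xyz":[0.17,-0.06,0],"dr":[0,0,-0.435]}]'
python3 - <<'E'
from h import *
snap("wrist","w4"); print(pose("w4"),ctrl.get_state()["eef_pos"])
E
```

```text
time: 4.28
eef_pos: [0.4702, 0.0191, 0.152]
tcp_rot: [0.673, 0.739, -0.0, -0.0]
contact_force: [-0.4, 0.2, -2.4]
opening: 0.53
(array([0.4702, 0.0191, 0.152 ]), array([ 0.6734,  0.7393, -0.0003, -0.0001])) [0.4702 0.0191 0.1521]
```

View pics/w4.png

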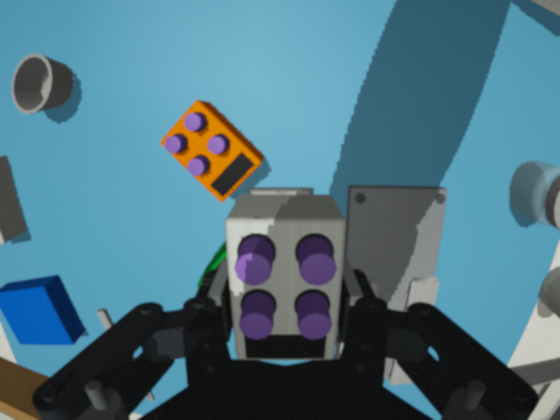

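```bash
python3 - <<'E'
from h import *
crop("w4","c8",335,170,130,150,5)
crop("w4","c9",215,180,145,150,5)
E
```

```text
(no output)
```

View pics/c8.png

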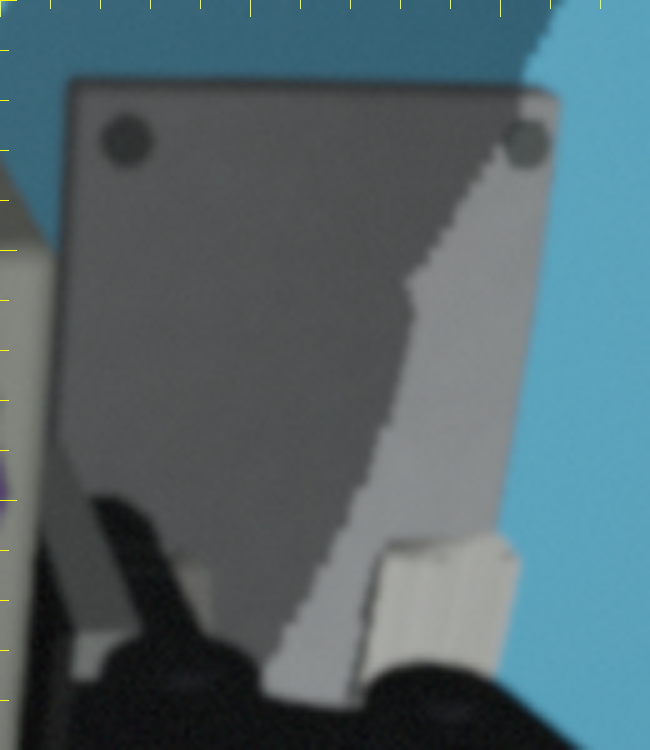

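View pics/c9.png

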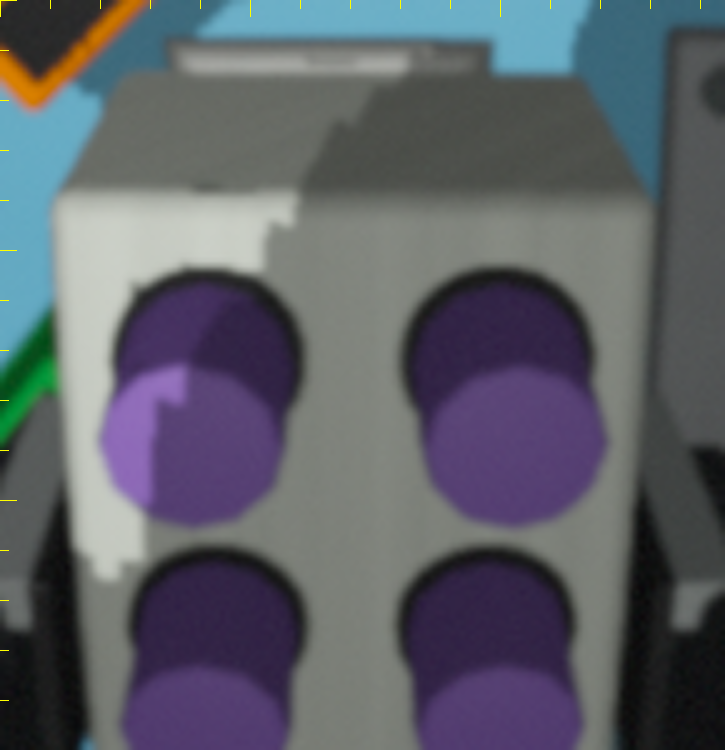

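```bash
python3 - <<'E'
from h import *
P=pose("w4");w=lambda u,v:(335+u/5,170+v/5)
q=lambda u,v,z:onz("wrist",w(u,v),z,P)[:2]
A=q(70,82,.012);B=q(560,93,.012);C=q(497,530,.012);D=q(56,420,.012)
print("R-y",A,"R+y",B,"C",C,"D",D,np.linalg.norm(A-B))
for a,b in((A,B),):print("rear edge yaw",np.degrees(np.arctan2(*(b-a)[::-1]))-90)
print("+y edge yaw",np.degrees(np.arctan2(*(C-B)[::-1])),"-y edge",np.degrees(np.arctan2(*(D-A)[::-1])))
h1=q(128,140,.012);h2=q(526,143,.012);print("holes",h1,h2,np.degrees(np.arctan2(*(h2-h1)[::-1]))-90)
r1=q(385,545,.024);r2=q(515,553,.024);print("rail",r1,r2, "gib inner?",q(210,570,.024),q(180,562,.024))
P0=pose("wrist0");w0=lambda u,v:(85+u/3,v/3)
for nm,a,b in [("R+y",(560,93),(38,150)),("R-y",(70,82),(60,376)),("hole1",(128,140),(70,351)),("hole2",(526,143),(52,158)),("railin",(385,545),(235,155)),("railout",(515,553),(230,82))]:
    print(nm,tri(ray("wrist",w(*a),P),ray("wrist",w0(*b),P0)))
th=np.radians(5.5)
for th in np.radians([5,5.5,6]):
    ex=np.array([np.cos(th),np.sin(th)]);ey=np.array([-ex[1],ex[0]])
    for nm,p,l in [("R+y",B,(-.095,.042)),("R-y",A,(-.095,-.058)),("holes?",(h1+h2)/2,(-.083,-.008))]: print(np.degrees(th),nm,p-l[0]*ex-l[1]*ey)
# F-y from wrist0
f=onz("wrist",w0(656,285),.012,P0)[:2];print("F-y w0",f,np.degrees(np.arctan2(*(f-A)[::-1])),np.linalg.norm(f-A))
# block in tool
R=Ro.from_quat(P[1]).as_matrix()
for z in(.050,.053,.056):
    zz=.131-.001+z
    a=onz("wrist",(215+57/5,180+197/5),zz,P);b=onz("wrist",(215+650/5,180+200/5),zz,P)
    print(z,R.T@(a-P[0]),R.T@(b-P[0]))
E
```

```text
R-y [0.4518 0.0738] R+y [0.4427 0.1728] C [0.5366 0.183 ] D [0.5176 0.0813] 0.09940783339194528
rear edge yaw 5.242094272224847
+y edge yaw 6.194350813714161 -y edge 6.50293717839091
holes [0.4614 0.0861] [0.4534 0.1673] 5.6163369449677845
rail [0.5349 0.1508] [0.5358 0.1816] gib inner? [0.5421 0.1147] [0.5406 0.1081]
R+y (array([0.443 , 0.1729, 0.0109]), [np.float64(0.0004234846141956589), np.float64(0.0004234846141956885)])
R-y (array([0.4521, 0.0752, 0.0094]), [np.float64(0.0008117869954652635), np.float64(0.0008117869954652251)])
hole1 (array([0.4607, 0.0855, 0.0149]), [np.float64(0.00010292879190422786), np.float64(0.00010292879190423552)])
hole2 (array([0.4528, 0.1664, 0.0144]), [np.float64(0.00041081116889397527), np.float64(0.00041081116889395304)])
railin (array([0.5372, 0.1539, 0.0194]), [np.float64(0.0006416620038572842), np.float64(0.0006416620038573364)])
railout (array([0.536 , 0.1825, 0.0236]), [np.float64(0.0005400780678384941), np.float64(0.0005400780678384976)])
5.0 R+y [0.541  0.1392]
5.0 R-y [0.5414 0.1398]
5.0 holes? [0.5394 0.1419]
5.5 R+y [0.5413 0.1401]
5.5 R-y [0.5408 0.1406]
5.5 holes? [0.5392 0.1427]
6.000000000000001 R+y [0.5416 0.1409]
6.000000000000001 R-y [0.5402 0.1414]
6.000000000000001 holes? [0.5391 0.1434]
F-y w0 [0.6927 0.0987] 5.903967592680889 0.24215517544612902
0.05 [-0.0234 -0.0368 -0.028 ] [ 0.021  -0.0366 -0.028 ]
0.053 [-0.0228 -0.0378 -0.031 ] [ 0.0204 -0.0376 -0.031 ]
0.056 [-0.0222 -0.0387 -0.034 ] [ 0.0198 -0.0385 -0.034 ]
```

```bash
python3 - <<'E'
from h import *
P=pose("w4")
print("jar left base",onz("wrist",(515,205),.0,P),"left top",onz("wrist",(513,185),.06,P))
print("jar scene base",onz("scene",(294,163),0),"lid",onz("scene",(294,145),.075),"side lid",onz("side",(318,295),.075))
E
```

```text
jar left base [0.4517 0.2778 0.    ] left top [0.4229 0.2152 0.06  ]
jar scene base [0.432  0.2884 0.    ] lid [0.4429 0.2683 0.075 ] side lid [0.4276 0.3011 0.075 ]
```

```bash
python3 -m jog '[{"grip":1,"xyz":[0.02,0.006,0],"dr":[0,0,-0.008]},{"grip":1,"xyz":[0.045,0.014,0],"dr":[0,0,-0.008]},{"grip":1,"xyz":[0.07,0.021,0],"dr":[0,0,-0.008]},{"grip":1,"xyz":[0.095,0.029,0],"dr":[0,0,-0.008]},{"grip":1,"xyz":[0.107,0.033,0],"dr":[0,0,-0.008]},{"grip":1,"xyz":[0.1126,0.0339,0],"dr":[0,0,-0.008]},{"grip":1,"xyz":[0.1126,0.0339,0],"dr":[0,0,-0.008]},{"grip":1,"xyz":[0.1126,0.0339,0],"dr":[0,0,-0.008]},{"grip":1,"xyz":[0.1126,0.0339,0],"dr":[0,0,-0.008]}]'
python3 - <<'E'
from h import *
snap("wrist","w5"); print(pose("w5"),ctrl.get_state()["contact_force"])
E
```

```text
time: 5.08
eef_pos: [0.4931, 0.1344, 0.1522]
tcp_rot: [0.67, 0.742, -0.0, 0.0]
contact_force: [0.0, 0.3, -2.1]
opening: 0.533
(array([0.4931, 0.1344, 0.1522]), array([ 0.6701,  0.7422, -0.0003,  0.    ])) [-0.2544  0.4136 -2.4229]
```

View pics/w5.png

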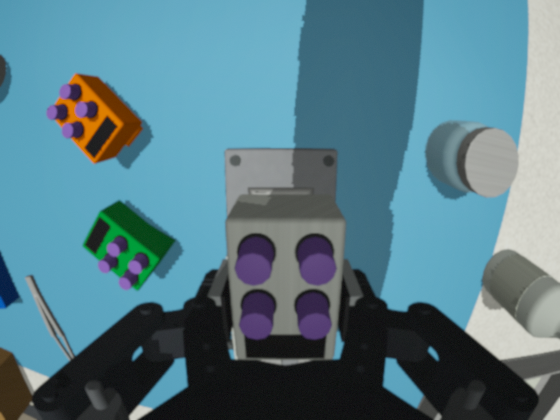

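```bash
python3 - <<'E'
from h import *
crop("w5","c10",215,140,135,80,5)
E
```

```text
(no output)
```

View pics/c10.png

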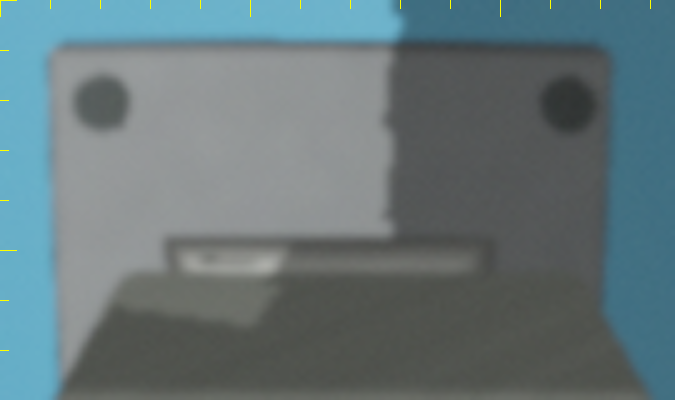

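```bash
python3 - <<'E'
from h import *
P=pose("w5");w=lambda u,v:(215+u/5,140+v/5)
q=lambda u,v,z:onz("wrist",w(u,v),z,P)[:2]
A=q(50,45,.012);B=q(608,47,.012);h1=q(102,103,.012);h2=q(568,104,.012)
print(A,B,np.linalg.norm(A-B),np.degrees(np.arctan2(*(B-A)[::-1]))-90,np.degrees(np.arctan2(*(h2-h1)[::-1]))-90)
th=np.radians(5.7);ex=np.array([np.cos(th),np.sin(th)]);ey=np.array([-ex[1],ex[0]])
print(B+.095*ex-.042*ey,A+.095*ex+.058*ey)
O=(B+.095*ex-.042*ey+A+.095*ex+.058*ey)/2;print("O",O)
R=Ro.from_quat(P[1]).as_matrix();print("toolyaw",np.degrees(np.arctan2(R[1,1],R[0,1])))
print("TCP in dock",ex@(P[0][:2]-O),ey@(P[0][:2]-O))
# foot rear underside corners: z underside ~ .152-.0235
for z in(.1265,.1295):
    a=onz("wrist",w(165,240),z,P);b=onz("wrist",w(492,240),z,P)
    print("foot rear in tool",R.T@(a-P[0]),R.T@(b-P[0]),np.linalg.norm(a-b))
    for l in(.053,):
        a=onz("wrist",w(55,400),z+l,P);b=onz("wrist",w(652,398),z+l,P);print("top",R.T@(a-P[0]),R.T@(b-P[0]))
E
```

```text
[0.4521 0.0759] [0.4426 0.1731] 0.09772504712583421 5.575585369037839 5.699723029251103
[0.5413 0.1408] [0.5409 0.143 ]
O [0.5411 0.1419]
toolyaw 5.844441879266188
TCP in dock -0.048539586931114743 -0.0026665950090829175
foot rear in tool [-0.0211 -0.0368  0.0257] [ 0.0136 -0.0368  0.0257] 0.034691286523186225
top [-0.0237 -0.0363 -0.0273] [ 0.0212 -0.0365 -0.0273]
foot rear in tool [-0.0208 -0.0375  0.0227] [ 0.0133 -0.0375  0.0227] 0.03407171249248955
top [-0.0231 -0.0373 -0.0303] [ 0.0206 -0.0375 -0.0303]
```

```bash
python3 -m jog '[{"grip":1,"xyz":[0.001,0,0.02],"dr":[0,0,0]},{"grip":1,"xyz":[0.001,0,0.05],"dr":[0,0,0]},{"grip":1,"xyz":[0.001,0,0.08],"dr":[0,0,0]},{"grip":1,"xyz":[0.001,0,0.1],"dr":[0,0,0]},{"grip":1,"xyz":[0.001,0,0.106],"dr":[0,0,0]},{"grip":1,"xyz":[0.001,0,0.107],"dr":[0,0,0]},{"grip":1,"xyz":[0.001,0,0.108],"dr":[0,0,0]},{"grip":1,"xyz":[0.001,0,0.108],"dr":[0,0,0]},{"grip":1,"xyz":[0.001,0,0.108],"dr":[0,0,0]},{"grip":1,"xyz":[0.001,0,0.108],"dr":[0,0,0]}]'
python3 -m jog '[{"grip":1,"xyz":[0,0,0.001],"dr":[0,0,0]},{"grip":1,"xyz":[0,0,0.002],"dr":[0,0,0]},{"grip":1,"xyz":[0,0,0.003],"dr":[0,0,0]},{"grip":1,"xyz":[0,0,0.003],"dr":[0,0,0]}]'
```

```text
time: 5.97
eef_pos: [0.4943, 0.1366, 0.0459]
tcp_rot: [0.67, 0.743, 0.001, 0.001]
contact_force: [-0.2, -0.6, -1.8]
opening: 0.531
time: 6.3
eef_pos: [0.4928, 0.1366, 0.0411]
tcp_rot: [0.67, 0.743, -0.0, -0.0]
contact_force: [-0.2, -0.2, -2.1]
opening: 0.533
```

```bash
python3 -m jog '[{"grip":1,"xyz":[0,0,0.001],"dr":[0,0,0]},{"grip":1,"xyz":[0,0,0.002],"dr":[0,0,0]},{"grip":1,"xyz":[0,0,0.002],"dr":[0,0,0]}]'
python3 -m jog '[{"grip":1,"xyz":[0,0,0.001],"dr":[0,0,0]},{"grip":1,"xyz":[0,0,0.001],"dr":[0,0,0]},{"grip":1,"xyz":[0,0,0.001],"dr":[0,0,0]}]'
python3 -m jog '[{"grip":1,"xyz":[0,0,0.001],"dr":[0,0,0]},{"grip":1,"xyz":[0,0,0.001],"dr":[0,0,0]},{"grip":1,"xyz":[0,0,0.001],"dr":[0,0,0]}]'
```

```text
time: 6.55
eef_pos: [0.4928, 0.1365, 0.039]
tcp_rot: [0.67, 0.743, -0.0, -0.0]
contact_force: [-0.1, -0.2, -2.7]
opening: 0.53
time: 6.8
eef_pos: [0.493, 0.1365, 0.0382]
tcp_rot: [0.67, 0.743, -0.0, -0.0]
contact_force: [0.1, -0.8, -2.2]
opening: 0.532
time: 7.05
eef_pos: [0.493, 0.1365, 0.0372]
tcp_rot: [0.67, 0.743, -0.0, -0.0]
contact_force: [-0.8, -0.3, -2.8]
opening: 0.532
```

```bash
python3 -m jog '[{"grip":1,"xyz":[0,0,0.001],"dr":[0,0,0]},{"grip":1,"xyz":[0,0,0.001],"dr":[0,0,0]},{"grip":1,"xyz":[0,0,0.001],"dr":[0,0,0]}]'
python3 -c "
from h import *
snap('wrist','w6');snap('side','s6');print(ctrl.get_state()['contact_force'],pose('w6'))"
```

```text
time: 7.3
eef_pos: [0.4931, 0.1365, 0.0363]
tcp_rot: [0.67, 0.743, -0.0, -0.0]
contact_force: [0.1, 0.0, -2.8]
opening: 0.535
[ 0.2236 -0.771  -3.4399] (array([0.4931, 0.1365, 0.0363]), array([ 0.6697,  0.7426, -0.    , -0.    ]))
```

View pics/w6.png

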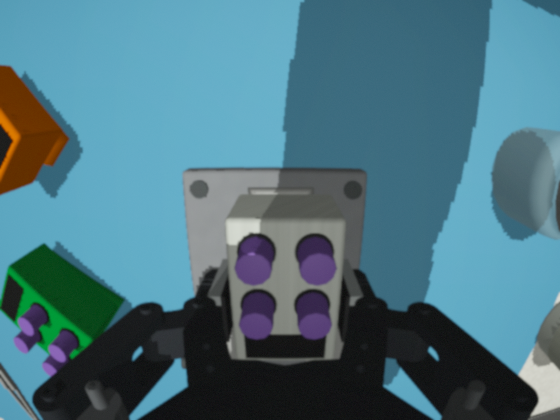

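```bash
for i in 1; do python3 -m jog '[{"grip":1,"xyz":[0,0,0.001],"dr":[0,0,0]},{"grip":1,"xyz":[0,0,0.001],"dr":[0,0,0]},{"grip":1,"xyz":[0,0,0.001],"dr":[0,0,0]}]'; done
python3 -m jog '[{"grip":1,"xyz":[0,0,0.001],"dr":[0,0,0]},{"grip":1,"xyz":[0,0,0.001],"dr":[0,0,0]},{"grip":1,"xyz":[0,0,0.001],"dr":[0,0,0]}]'
```

```text
time: 7.65
eef_pos: [0.4938, 0.1366, 0.0361]
tcp_rot: [0.67, 0.743, 0.001, 0.001]
contact_force: [-0.7, -0.1, 1.9]
opening: 0.533
time: 7.9
eef_pos: [0.4945, 0.1367, 0.0361]
tcp_rot: [0.67, 0.743, 0.001, 0.001]
contact_force: [-2.8, -0.9, 7.8]
opening: 0.536
```

```bash
python3 -m jog '[{"grip":1,"xyz":[0,0,-0.0015],"dr":[0,0,0]},{"grip":1,"xyz":[-0.0005,0.002,-0.0015],"dr":[0,0,0]},{"grip":1,"xyz":[-0.0005,0.007,-0.0015],"dr":[0,0,0]},{"grip":1,"xyz":[-0.0005,0.012,-0.0015],"dr":[0,0,0]},{"grip":1,"xyz":[-0.0005,0.017,-0.0015],"dr":[0,0,0]},{"grip":1,"xyz":[-0.0005,0.020,-0.0015],"dr":[0,0,0]},{"grip":1,"xyz":[-0.0005,0.020,-0.0015],"dr":[0,0,0]},{"grip":1,"xyz":[-0.0005,0.020,-0.0015],"dr":[0,0,0]}]'
python3 -c "
from h import *
snap('side','s7');crop('side','s7c',0,0,1,1,1) if 0 else crop('s7','s7c',185,180,150,110,5);snap('scene','sc7');crop('sc7','sc7c',250,130,140,100,5)"
```

```text
time: 8.57
eef_pos: [0.5142, 0.1381, 0.0361]
tcp_rot: [0.67, 0.743, 0.001, 0.001]
contact_force: [0.9, 0.2, 2.5]
opening: 0.534
```

View pics/s7c.png

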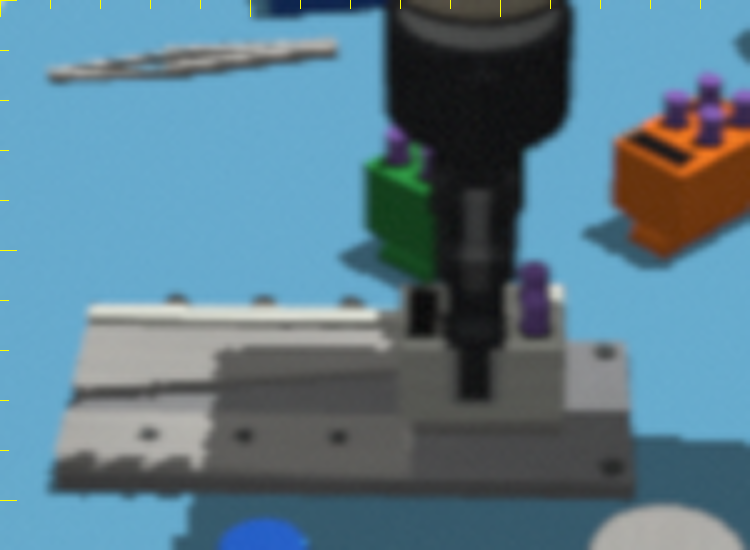

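View pics/sc7c.png

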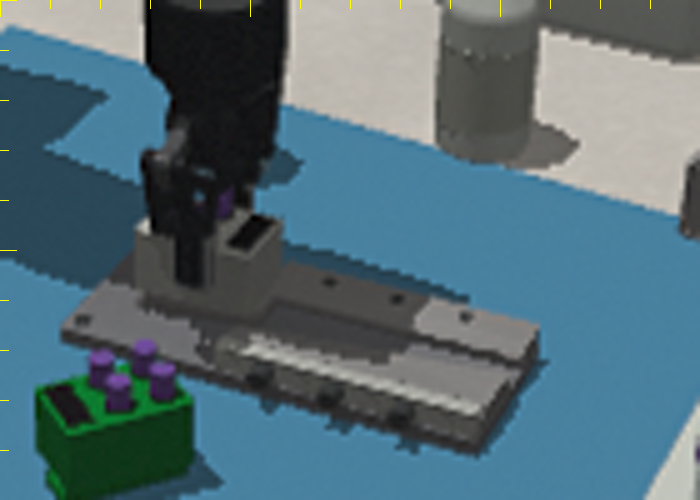

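```bash
python3 -m jog '[{"grip":1,"xyz":[0,0.003,0],"dr":[0,0,0]},{"grip":1,"xyz":[0,0.006,0],"dr":[0,0,0]},{"grip":1,"xyz":[0,0.009,0],"dr":[0,0,0]},{"grip":1,"xyz":[0,0.012,0],"dr":[0,0,0]},{"grip":1,"xyz":[0,0.012,0],"dr":[0,0,0]}]'
python3 -m jog '[{"grip":1,"xyz":[0,0.003,0],"dr":[0,0,0]},{"grip":1,"xyz":[0,0.006,0],"dr":[0,0,0]},{"grip":1,"xyz":[0,0.009,0],"dr":[0,0,0]},{"grip":1,"xyz":[0,0.012,0],"dr":[0,0,0]},{"grip":1,"xyz":[0,0.012,0],"dr":[0,0,0]}]'
```

```text
time: 9.08
eef_pos: [0.5252, 0.1394, 0.0361]
tcp_rot: [0.67, 0.743, 0.0, 0.0]
contact_force: [0.2, 0.4, 3.9]
opening: 0.53
time: 9.5
eef_pos: [0.5372, 0.1406, 0.0361]
tcp_rot: [0.67, 0.743, 0.0, 0.0]
contact_force: [-0.7, 0.1, 3.9]
opening: 0.534
```

```bash
python3 -m jog '[{"grip":1,"xyz":[0,0.004,0],"dr":[0,0,0]},{"grip":1,"xyz":[0,0.008,0],"dr":[0,0,0]},{"grip":1,"xyz":[0,0.012,0],"dr":[0,0,0]},{"grip":1,"xyz":[0,0.016,0],"dr":[0,0,0]},{"grip":1,"xyz":[0,0.016,0],"dr":[0,0,0]},{"grip":1,"xyz":[0,0.016,0],"dr":[0,0,0]}]'
python3 -c "
from h import *
snap('side','s8');crop('s8','s8c',185,180,150,110,5);snap('wrist','w8');print(pose('w8'))"
```

```text
time: 10.0
eef_pos: [0.5533, 0.1423, 0.0361]
tcp_rot: [0.67, 0.743, 0.001, 0.001]
contact_force: [1.5, 0.1, 3.0]
opening: 0.533
(array([0.5533, 0.1422, 0.0361]), array([0.6697, 0.7426, 0.0007, 0.0006]))
```

View pics/s8c.png

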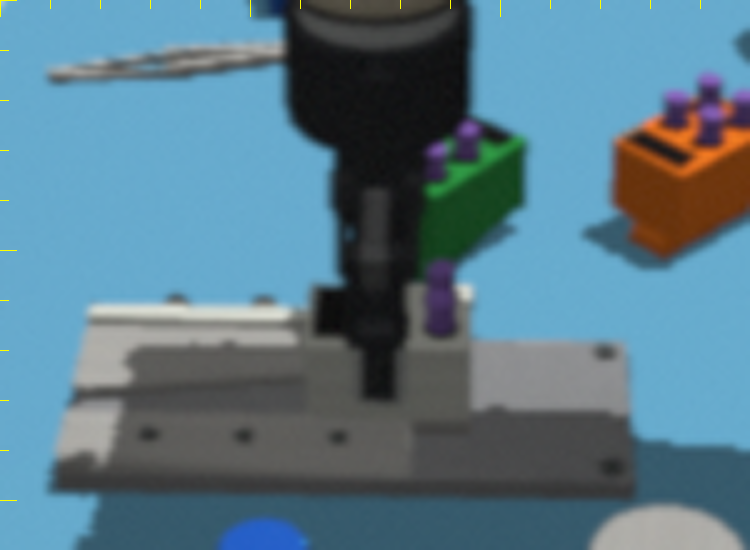

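View pics/w8.png

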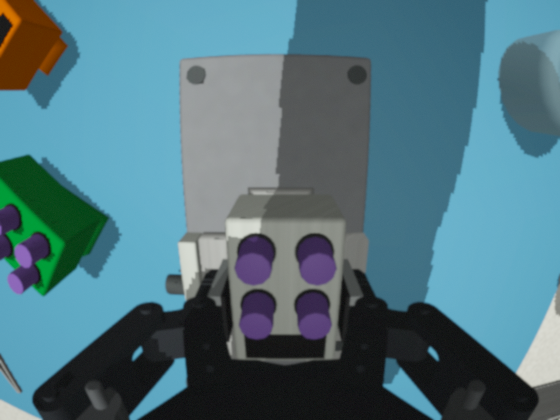

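```bash
python3 -m jog '[{"grip":1,"xyz":[0,0,-0.0012],"dr":[0,0,0]},{"grip":0.8,"xyz":[0,0,-0.0012],"dr":[0,0,0]},{"grip":0,"xyz":[0,0,-0.0012],"dr":[0,0,0]},{"grip":0,"xyz":[0,0,-0.0012],"dr":[0,0,0]},{"grip":0,"xyz":[0,0,-0.0012],"dr":[0,0,0]},{"grip":0,"xyz":[0,0,-0.0012],"dr":[0,0,0]},{"grip":0,"xyz":[0,0,-0.0012],"dr":[0,0,0]},{"grip":0,"xyz":[0,0,-0.0012],"dr":[0,0,0]}]'
python3 -c "
from h import *
snap('wrist','w9');print(pose('w9'))"
```

```text
time: 10.77
eef_pos: [0.5527, 0.1422, 0.0369]
tcp_rot: [0.67, 0.743, -0.0, -0.0]
contact_force: [-0.0, 0.4, -0.3]
opening: 0.998
(array([0.5527, 0.1422, 0.0369]), array([ 0.6697,  0.7426, -0.0001, -0.0001]))
```

View pics/w9.png

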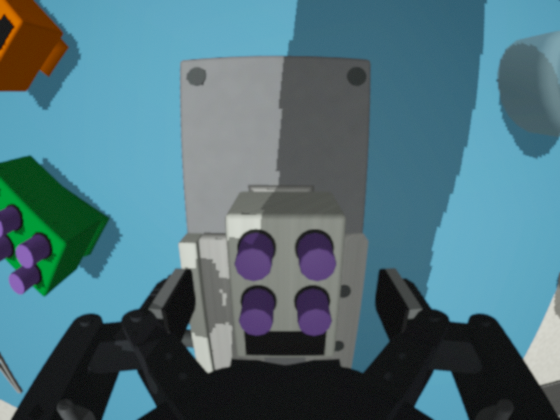

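```bash
python3 -m jog '[{"grip":0,"xyz":[0,-0.01,0],"dr":[0,0,0]},{"grip":0,"xyz":[0,-0.03,0],"dr":[0,0,0]},{"grip":0,"xyz":[0,-0.05,0],"dr":[0,0,0]},{"grip":0,"xyz":[0,-0.06,0],"dr":[0,0,0]},{"grip":0.3,"xyz":[-0.001,-0.06,0],"dr":[0,0,0]},{"grip":1,"xyz":[-0.001,-0.06,0.002],"dr":[0,0,0]},{"grip":1,"xyz":[-0.001,-0.06,0.004],"dr":[0,0,0]},{"grip":1,"xyz":[-0.001,-0.06,0.006],"dr":[0,0,0]},{"grip":1,"xyz":[-0.001,-0.06,0.006],"dr":[0,0,0]},{"grip":1,"xyz":[-0.001,-0.06,0.006],"dr":[0,0,0]},{"grip":1,"xyz":[-0.001,-0.06,0.006],"dr":[0,0,0]},{"grip":1,"xyz":[-0.001,-0.06,0.006],"dr":[0,0,0]}]'
python3 -c "
from h import *
snap('wrist','w10');print(pose('w10'),ctrl.get_state()['contact_force']);snap('side','s10');crop('s10','s10c',185,180,150,110,5)"
```

```text
time: 11.82
eef_pos: [0.4935, 0.135, 0.031]
tcp_rot: [0.67, 0.743, 0.0, 0.0]
contact_force: [-0.4, -0.2, 0.6]
opening: 0.001
(array([0.4935, 0.135 , 0.031 ]), array([0.6697, 0.7426, 0.    , 0.    ])) [0.6246 0.3178 0.9527]
```

View pics/w10.png

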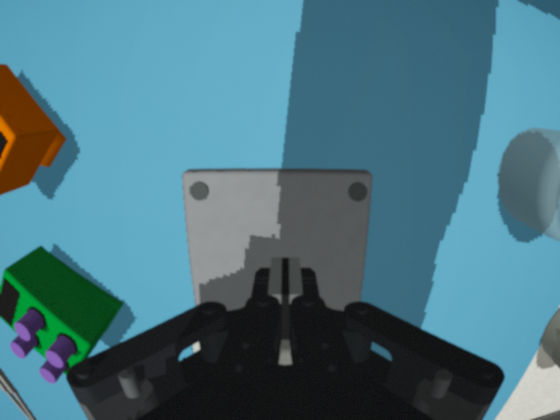

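View pics/s10c.png

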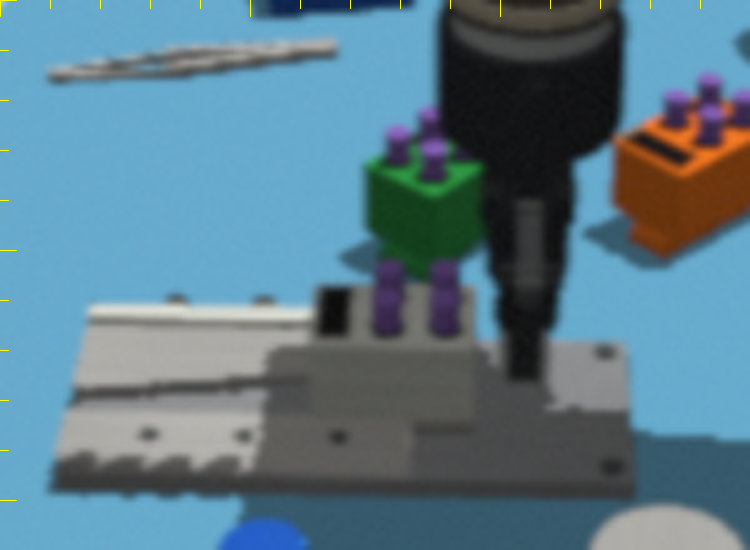

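```bash
python3 -m jog '[{"grip":1,"xyz":[0,0.004,0],"dr":[0,0,0]},{"grip":1,"xyz":[0,0.008,0],"dr":[0,0,0]},{"grip":1,"xyz":[0,0.011,0],"dr":[0,0,0]},{"grip":1,"xyz":[0,0.014,0],"dr":[0,0,0]},{"grip":1,"xyz":[0,0.018,0],"dr":[0,0,0]},{"grip":1,"xyz":[0,0.022,0],"dr":[0,0,0]},{"grip":1,"xyz":[0,0.026,0],"dr":[0,0,0]},{"grip":1,"xyz":[0,0.030,0],"dr":[0,0,0]},{"grip":1,"xyz":[0,0.033,0],"dr":[0,0,0]},{"grip":1,"xyz":[0,0.035,0],"dr":[0,0,0]}]'
python3 -c "
from h import *
snap('side','s11');crop('s11','s11c',185,180,150,110,5);s=ctrl.get_state();print(s['eef_pos'],s['contact_force'])"
```

```text
time: 12.75
eef_pos: [0.5285, 0.1387, 0.031]
tcp_rot: [0.67, 0.743, 0.0, 0.0]
contact_force: [-0.3, -0.6, 0.4]
opening: 0.0
[0.5288 0.1387 0.0311] [ 0.6682 -0.6896 -0.2188]
```

View pics/s11c.png

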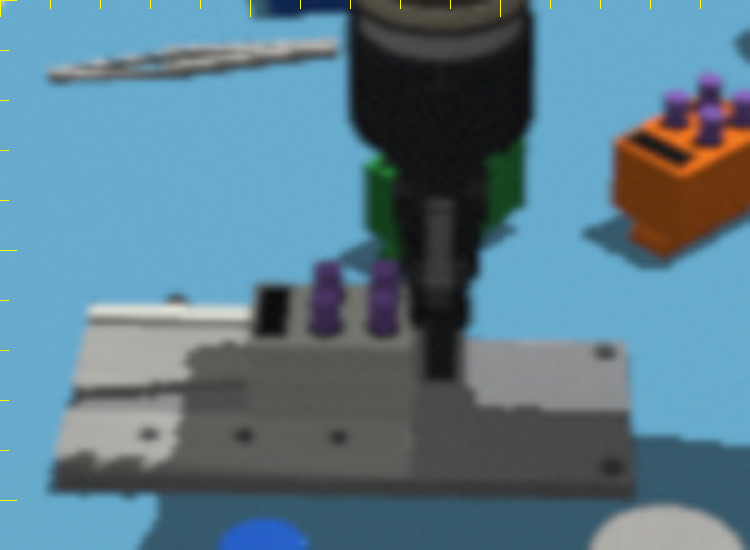

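```bash
python3 -m jog '[{"grip":1,"xyz":[0,0.003,0],"dr":[0,0,0]},{"grip":1,"xyz":[0,0.006,0],"dr":[0,0,0]},{"grip":1,"xyz":[0,0.009,0],"dr":[0,0,0]},{"grip":1,"xyz":[0,0.011,0],"dr":[0,0,0]},{"grip":1,"xyz":[0,0.012,0],"dr":[0,0,0]}]'
python3 -m jog '[{"grip":1,"xyz":[0,0.001,0],"dr":[0,0,0]},{"grip":1,"xyz":[0,0.002,0],"dr":[0,0,0]},{"grip":1,"xyz":[0,0.002,0],"dr":[0,0,0]}]'
```

```text
time: 13.22
eef_pos: [0.5404, 0.1399, 0.0311]
tcp_rot: [0.67, 0.743, 0.0, 0.0]
contact_force: [-0.7, -0.2, 0.5]
opening: 0.003
time: 13.47
eef_pos: [0.5423, 0.1401, 0.0311]
tcp_rot: [0.67, 0.743, 0.0, 0.0]
contact_force: [0.2, 0.9, -0.2]
opening: -0.005
```

```bash
python3 -m jog '[{"grip":1,"xyz":[0,0.001,0],"dr":[0,0,0]},{"grip":1,"xyz":[0,0.002,0],"dr":[0,0,0]}]'
```

```text
time: 13.63
eef_pos: [0.5439, 0.1403, 0.031]
tcp_rot: [0.67, 0.743, -0.0, -0.0]
contact_force: [-0.1, 0.3, 1.4]
opening: 0.0
```

```bash
python3 -m jog '[{"grip":1,"xyz":[0,0.001,0],"dr":[0,0,0]},{"grip":1,"xyz":[0,0.002,0],"dr":[0,0,0]}]'
```

```text
time: 13.8
eef_pos: [0.546, 0.1405, 0.0311]
tcp_rot: [0.67, 0.743, -0.0, -0.0]
contact_force: [-0.8, 0.2, 0.4]
opening: -0.001
```

```bash
python3 -m jog '[{"grip":1,"xyz":[0,0.001,0],"dr":[0,0,0]},{"grip":1,"xyz":[0,0.002,0],"dr":[0,0,0]},{"grip":1,"xyz":[0,0.002,0],"dr":[0,0,0]}]'
```

```text
time: 14.05
eef_pos: [0.5483, 0.1407, 0.0311]
tcp_rot: [0.67, 0.743, 0.0, 0.0]
contact_force: [0.5, -0.4, -0.1]
opening: 0.002
```

```bash
python3 -m jog '[{"grip":1,"xyz":[0,0.0005,0],"dr":[0,0,0]},{"grip":1,"xyz":[0,0.001,0],"dr":[0,0,0]}]'
```

```text
time: 14.22
eef_pos: [0.5489, 0.1408, 0.031]
tcp_rot: [0.67, 0.743, -0.0, -0.0]
contact_force: [-0.5, 0.6, 0.4]
opening: -0.001
```

```bash
python3 -m jog '[{"grip":1,"xyz":[0,0.001,0],"dr":[0,0,0]},{"grip":1,"xyz":[0,0.002,0],"dr":[0,0,0]},{"grip":1,"xyz":[0,0.002,0],"dr":[0,0,0]}]'
```

```text
time: 14.47
eef_pos: [0.5512, 0.141, 0.031]
tcp_rot: [0.67, 0.743, 0.0, 0.0]
contact_force: [0.8, -0.3, -0.2]
opening: 0.001
```

```bash
python3 -m jog '[{"grip":1,"xyz":[0,0.0005,0],"dr":[0,0,0]},{"grip":1,"xyz":[0,0.001,0],"dr":[0,0,0]}]'
```

```text
time: 14.63
eef_pos: [0.5519, 0.1411, 0.031]
tcp_rot: [0.67, 0.743, -0.0, -0.0]
contact_force: [-0.5, 0.2, -0.3]
opening: 0.001
```

```bash
python3 -m jog '[{"grip":1,"xyz":[0,0.001,0],"dr":[0,0,0]},{"grip":1,"xyz":[0,0.002,0],"dr":[0,0,0]},{"grip":1,"xyz":[0,0.002,0],"dr":[0,0,0]}]'
```

```text
time: 14.88
eef_pos: [0.5542, 0.1413, 0.031]
tcp_rot: [0.67, 0.743, 0.0, 0.0]
contact_force: [0.0, 0.4, -0.8]
opening: -0.0
```

```bash
python3 -m jog '[{"grip":1,"xyz":[0,0.0005,0],"dr":[0,0,0]},{"grip":1,"xyz":[0,0.001,0],"dr":[0,0,0]}]'
```

```text
time: 15.05
eef_pos: [0.5549, 0.1414, 0.031]
tcp_rot: [0.67, 0.743, -0.0, -0.0]
contact_force: [0.4, -0.0, -0.5]
opening: 0.001
```

```bash
python3 -m jog '[{"grip":1,"xyz":[0,0.001,0],"dr":[0,0,0]},{"grip":1,"xyz":[0,0.002,0],"dr":[0,0,0]},{"grip":1,"xyz":[0,0.002,0],"dr":[0,0,0]}]'
```

```text
time: 15.3
eef_pos: [0.5572, 0.1416, 0.0311]
tcp_rot: [0.67, 0.743, 0.0, 0.0]
contact_force: [-0.2, -0.2, 0.4]
opening: 0.002
```

```bash
python3 -m jog '[{"grip":1,"xyz":[0,0.0005,0],"dr":[0,0,0]},{"grip":1,"xyz":[0,0.001,0],"dr":[0,0,0]}]'
```

```text
time: 15.47
eef_pos: [0.5579, 0.1417, 0.031]
tcp_rot: [0.67, 0.743, -0.0, -0.0]
contact_force: [-0.2, -0.1, -0.4]
opening: -0.002
```

```bash
python3 -m jog '[{"grip":1,"xyz":[0,0.001,0],"dr":[0,0,0]},{"grip":1,"xyz":[0,0.002,0],"dr":[0,0,0]},{"grip":1,"xyz":[0,0.002,0],"dr":[0,0,0]}]'
```

```text
time: 15.72
eef_pos: [0.5602, 0.1419, 0.0311]
tcp_rot: [0.67, 0.743, 0.0, 0.0]
contact_force: [-0.1, -0.0, -0.5]
opening: 0.002
```

```bash
python3 -m jog '[{"grip":1,"xyz":[0,0.0005,0],"dr":[0,0,0]},{"grip":1,"xyz":[0,0.001,0],"dr":[0,0,0]}]'
python3 -c "
from h import *
snap('side','s12');crop('s12','s12c',185,180,150,110,5);snap('scene','sc12');crop('sc12','sc12c',250,130,140,100,5)"
```

```text
time: 15.88
eef_pos: [0.5609, 0.142, 0.031]
tcp_rot: [0.67, 0.743, -0.0, -0.0]
contact_force: [-0.3, -0.3, 0.1]
opening: -0.0
```

View pics/s12c.png

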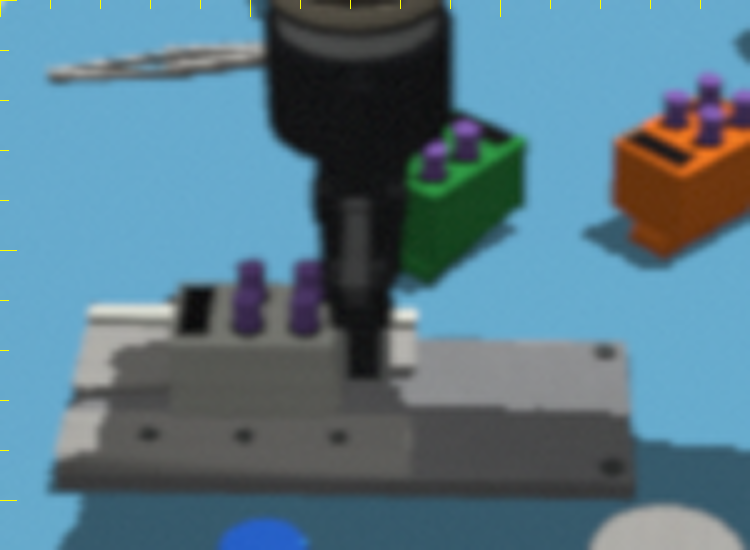

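View pics/sc12c.png

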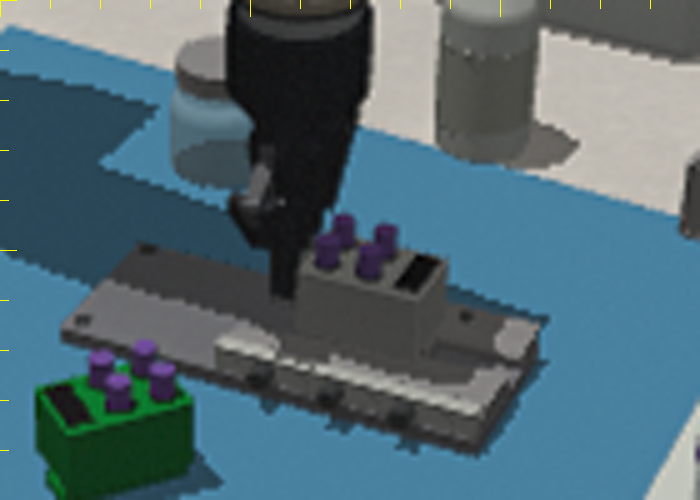

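Still no resistance; the block is at about x = 65 mm and square. I'll keep feeling in small steps.

```bash
python3 -m jog '[{"grip":1,"xyz":[0,0.001,0],"dr":[0,0,0]},{"grip":1,"xyz":[0,0.002,0],"dr":[0,0,0]},{"grip":1,"xyz":[0,0.002,0],"dr":[0,0,0]}]'
```

```text
time: 16.23
eef_pos: [0.5631, 0.1423, 0.0311]
tcp_rot: [0.67, 0.743, 0.0, 0.0]
contact_force: [-0.2, 1.1, 1.2]
opening: -0.001
```

```bash
python3 -m jog '[{"grip":1,"xyz":[0,0.0005,0],"dr":[0,0,0]},{"grip":1,"xyz":[0,0.001,0],"dr":[0,0,0]}]'
```

```text
time: 16.4
eef_pos: [0.5639, 0.1423, 0.031]
tcp_rot: [0.67, 0.743, -0.0, -0.0]
contact_force: [-0.7, -0.2, 0.1]
opening: -0.0
```

```bash
python3 -m jog '[{"grip":1,"xyz":[0,0.001,0],"dr":[0,0,0]},{"grip":1,"xyz":[0,0.002,0],"dr":[0,0,0]},{"grip":1,"xyz":[0,0.002,0],"dr":[0,0,0]}]'
```

```text
time: 16.65
eef_pos: [0.5661, 0.1426, 0.0311]
tcp_rot: [0.67, 0.743, 0.0, 0.0]
contact_force: [0.3, -1.8, -1.1]
opening: -0.003
```

```bash
python3 -m jog '[{"grip":1,"xyz":[0,0.0005,0],"dr":[0,0,0]},{"grip":1,"xyz":[0,0.001,0],"dr":[0,0,0]}]'
```

```text
time: 16.82
eef_pos: [0.5669, 0.1427, 0.0311]
tcp_rot: [0.67, 0.743, -0.0, -0.0]
contact_force: [-0.6, -0.1, -0.3]
opening: -0.004
```

```bash
python3 -m jog '[{"grip":1,"xyz":[0,0.001,0],"dr":[0,0,0]},{"grip":1,"xyz":[0,0.002,0],"dr":[0,0,0]},{"grip":1,"xyz":[0,0.002,0],"dr":[0,0,0]}]'
```

```text
time: 17.07
eef_pos: [0.5691, 0.1429, 0.0311]
tcp_rot: [0.67, 0.743, 0.0, 0.0]
contact_force: [0.2, 1.8, -1.1]
opening: 0.002
```

```bash
python3 -m jog '[{"grip":1,"xyz":[0,0.0005,0],"dr":[0,0,0]},{"grip":1,"xyz":[0,0.001,0],"dr":[0,0,0]}]'
```

```text
time: 17.23
eef_pos: [0.5699, 0.143, 0.031]
tcp_rot: [0.67, 0.743, -0.0, -0.0]
contact_force: [0.4, 0.3, 0.8]
opening: 0.003
```

```bash
python3 -m jog '[{"grip":1,"xyz":[0,0.001,0],"dr":[0,0,0]},{"grip":1,"xyz":[0,0.002,0],"dr":[0,0,0]},{"grip":1,"xyz":[0,0.002,0],"dr":[0,0,0]}]'
```

```text
time: 17.48
eef_pos: [0.5721, 0.1432, 0.0311]
tcp_rot: [0.67, 0.743, 0.0, 0.0]
contact_force: [-0.6, 0.1, 0.4]
opening: -0.001
```

```bash
python3 -m jog '[{"grip":1,"xyz":[0,0.0005,0],"dr":[0,0,0]},{"grip":1,"xyz":[0,0.001,0],"dr":[0,0,0]}]'
```

```text
time: 17.65
eef_pos: [0.5728, 0.1433, 0.031]
tcp_rot: [0.67, 0.743, -0.0, -0.0]
contact_force: [-1.9, -0.2, 0.5]
opening: -0.002
```

```bash
python3 -m jog '[{"grip":1,"xyz":[0,0.0005,0],"dr":[0,0,0]},{"grip":1,"xyz":[0,0.001,0],"dr":[0,0,0]},{"grip":1,"xyz":[0,0.001,0],"dr":[0,0,0]}]'
```

```text
time: 17.9
eef_pos: [0.5739, 0.1434, 0.031]
tcp_rot: [0.67, 0.743, 0.0, 0.0]
contact_force: [-0.6, -0.0, 0.0]
opening: -0.002
```

```bash
python3 -m jog '[{"grip":1,"xyz":[0,0.0005,0],"dr":[0,0,0]},{"grip":1,"xyz":[0,0.001,0],"dr":[0,0,0]},{"grip":1,"xyz":[0,0.001,0],"dr":[0,0,0]}]'
```

```text
time: 18.15
eef_pos: [0.5749, 0.1435, 0.031]
tcp_rot: [0.67, 0.743, 0.0, 0.0]
contact_force: [-1.1, -0.2, -0.8]
opening: -0.001
```

```bash
python3 -m jog '[{"grip":1,"xyz":[0,0.001,0],"dr":[0,0,0]},{"grip":1,"xyz":[0,0.0015,0],"dr":[0,0,0]},{"grip":1,"xyz":[0,0.0015,0],"dr":[0,0,0]}]'
```

```text
time: 18.4
eef_pos: [0.5765, 0.1437, 0.031]
tcp_rot: [0.67, 0.743, 0.0, 0.0]
contact_force: [0.4, -0.4, -0.2]
opening: 0.002
```

```bash
python3 -m jog '[{"grip":1,"xyz":[0,0.0005,0],"dr":[0,0,0]},{"grip":1,"xyz":[0,0.001,0],"dr":[0,0,0]},{"grip":1,"xyz":[0,0.001,0],"dr":[0,0,0]}]'
```

```text
time: 18.65
eef_pos: [0.5774, 0.1437, 0.031]
tcp_rot: [0.67, 0.743, 0.0, 0.0]
contact_force: [0.1, -0.7, -0.6]
opening: -0.004
```

```bash
python3 -m jog '[{"grip":1,"xyz":[0,0.001,0],"dr":[0,0,0]},{"grip":1,"xyz":[0,0.002,0],"dr":[0,0,0]},{"grip":1,"xyz":[0,0.002,0],"dr":[0,0,0]}]'
```

```text
time: 18.9
eef_pos: [0.5795, 0.144, 0.031]
tcp_rot: [0.67, 0.743, 0.0, 0.0]
contact_force: [-0.1, -1.1, -0.3]
opening: -0.001
```

```bash
python3 -m jog '[{"grip":1,"xyz":[0,0.0005,0],"dr":[0,0,0]},{"grip":1,"xyz":[0,0.001,0],"dr":[0,0,0]},{"grip":1,"xyz":[0,0.001,0],"dr":[0,0,0]}]'
```

```text
time: 19.15
eef_pos: [0.5804, 0.144, 0.031]
tcp_rot: [0.67, 0.743, 0.0, 0.0]
contact_force: [-1.0, -0.8, -0.1]
opening: -0.002
```

```bash
python3 -m jog '[{"grip":1,"xyz":[0,0.001,0],"dr":[0,0,0]},{"grip":1,"xyz":[0,0.002,0],"dr":[0,0,0]},{"grip":1,"xyz":[0,0.002,0],"dr":[0,0,0]}]'
```

```text
time: 19.4
eef_pos: [0.5825, 0.1443, 0.0311]
tcp_rot: [0.67, 0.743, 0.0, 0.0]
contact_force: [-0.7, -0.5, -0.7]
opening: 0.005
```

```bash
python3 -m jog '[{"grip":1,"xyz":[0,0.0005,0],"dr":[0,0,0]},{"grip":1,"xyz":[0,0.001,0],"dr":[0,0,0]},{"grip":1,"xyz":[0,0.001,0],"dr":[0,0,0]}]'
```

```text
time: 19.65
eef_pos: [0.5834, 0.1444, 0.0311]
tcp_rot: [0.67, 0.743, 0.0, 0.0]
contact_force: [0.9, 0.4, -0.5]
opening: 0.001
```

```bash
python3 -m jog '[{"grip":1,"xyz":[0,0.001,0],"dr":[0,0,0]},{"grip":1,"xyz":[0,0.002,0],"dr":[0,0,0]},{"grip":1,"xyz":[0,0.002,0],"dr":[0,0,0]}]'
```

```text
time: 19.9
eef_pos: [0.5855, 0.1446, 0.0311]
tcp_rot: [0.67, 0.743, 0.0, 0.0]
contact_force: [0.4, -0.9, -0.6]
opening: -0.004
```

```bash
python3 -m jog '[{"grip":1,"xyz":[0,0.0005,0],"dr":[0,0,0]},{"grip":1,"xyz":[0,0.001,0],"dr":[0,0,0]},{"grip":1,"xyz":[0,0.001,0],"dr":[0,0,0]}]'
```

```text
time: 20.15
eef_pos: [0.5864, 0.1447, 0.031]
tcp_rot: [0.67, 0.743, 0.0, 0.0]
contact_force: [-0.9, -0.6, 1.4]
opening: 0.001
```

```bash
python3 -m jog '[{"grip":1,"xyz":[0,0.001,0],"dr":[0,0,0]},{"grip":1,"xyz":[0,0.002,0],"dr":[0,0,0]},{"grip":1,"xyz":[0,0.002,0],"dr":[0,0,0]}]'
```

```text
time: 20.4
eef_pos: [0.5885, 0.1449, 0.031]
tcp_rot: [0.67, 0.743, 0.0, 0.0]
contact_force: [0.4, -0.1, -0.8]
opening: 0.002
```

```bash
python3 -m jog '[{"grip":1,"xyz":[0,0.0005,0],"dr":[0,0,0]},{"grip":1,"xyz":[0,0.001,0],"dr":[0,0,0]},{"grip":1,"xyz":[0,0.001,0],"dr":[0,0,0]}]'
python3 -c "
from h import *
snap('side','s13');crop('s13','s13c',185,180,150,110,5);print(ctrl.get_state()['contact_force'])"
```

```text
time: 20.65
eef_pos: [0.5893, 0.145, 0.031]
tcp_rot: [0.67, 0.743, 0.0, 0.0]
contact_force: [0.0, 0.5, 0.3]
opening: -0.001
[-0.4697 -0.5605  0.3268]
```

View pics/s13c.png

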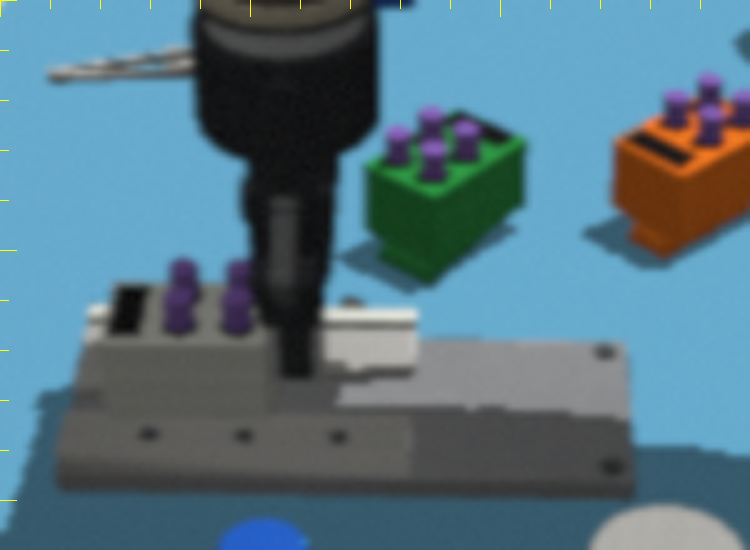

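```bash
python3 -m jog '[{"grip":1,"xyz":[0,0.001,0],"dr":[0,0,0]},{"grip":1,"xyz":[0,0.002,0],"dr":[0,0,0]},{"grip":1,"xyz":[0,0.002,0],"dr":[0,0,0]}]'
```

```text
time: 20.95
eef_pos: [0.5914, 0.1452, 0.031]
tcp_rot: [0.67, 0.743, 0.0, 0.0]
contact_force: [-0.6, 0.5, -0.8]
opening: 0.002
```

```bash
python3 -m jog '[{"grip":1,"xyz":[0,0.0005,0],"dr":[0,0,0]},{"grip":1,"xyz":[0,0.001,0],"dr":[0,0,0]},{"grip":1,"xyz":[0,0.001,0],"dr":[0,0,0]}]'
```

```text
time: 21.2
eef_pos: [0.5923, 0.1453, 0.031]
tcp_rot: [0.67, 0.743, 0.0, -0.0]
contact_force: [-0.4, 0.6, -0.3]
opening: -0.002
```

```bash
python3 -m jog '[{"grip":1,"xyz":[0,0.001,0],"dr":[0,0,0]},{"grip":1,"xyz":[0,0.002,0],"dr":[0,0,0]},{"grip":1,"xyz":[0,0.002,0],"dr":[0,0,0]}]'
```

```text
time: 21.45
eef_pos: [0.5944, 0.1455, 0.031]
tcp_rot: [0.67, 0.743, 0.0, 0.0]
contact_force: [-0.6, -0.3, 0.4]
opening: 0.006
```

```bash
python3 -m jog '[{"grip":1,"xyz":[0,0.0005,0],"dr":[0,0,0]},{"grip":1,"xyz":[0,0.001,0],"dr":[0,0,0]},{"grip":1,"xyz":[0,0.001,0],"dr":[0,0,0]}]'
```

```text
time: 21.7
eef_pos: [0.5953, 0.1456, 0.031]
tcp_rot: [0.67, 0.743, 0.0, 0.0]
contact_force: [0.2, -0.3, 0.4]
opening: 0.001
```

```bash
python3 -m jog '[{"grip":1,"xyz":[0,0.001,0],"dr":[0,0,0]},{"grip":1,"xyz":[0,0.002,0],"dr":[0,0,0]},{"grip":1,"xyz":[0,0.002,0],"dr":[0,0,0]}]'
```

```text
time: 21.95
eef_pos: [0.5974, 0.1458, 0.0311]
tcp_rot: [0.67, 0.743, 0.0, 0.0]
contact_force: [0.3, -0.2, -0.3]
opening: -0.0
```

```bash
python3 -m jog '[{"grip":1,"xyz":[0,0.0005,0],"dr":[0,0,0]},{"grip":1,"xyz":[0,0.001,0],"dr":[0,0,0]},{"grip":1,"xyz":[0,0.001,0],"dr":[0,0,0]}]'
```

```text
time: 22.2
eef_pos: [0.5983, 0.1459, 0.0311]
tcp_rot: [0.67, 0.743, 0.0, 0.0]
contact_force: [-0.2, 0.3, 0.9]
opening: 0.002
```

```bash
python3 -m jog '[{"grip":1,"xyz":[0,0.001,0],"dr":[0,0,0]},{"grip":1,"xyz":[0,0.0015,0],"dr":[0,0,0]},{"grip":1,"xyz":[0,0.0015,0],"dr":[0,0,0]}]'
```

```text
time: 22.45
eef_pos: [0.5992, 0.146, 0.031]
tcp_rot: [0.67, 0.743, -0.001, -0.0]
contact_force: [-3.5, -0.8, 2.9]
opening: -0.002
```

```bash
python3 -m jog '[{"grip":1,"xyz":[0,0.0005,0],"dr":[0,0,0]},{"grip":1,"xyz":[0,0.001,0],"dr":[0,0,0]},{"grip":1,"xyz":[0,0.001,0],"dr":[0,0,0]}]'
```

```text
time: 22.7
eef_pos: [0.5999, 0.146, 0.0309]
tcp_rot: [0.67, 0.743, -0.001, -0.001]
contact_force: [-5.5, -0.7, 3.8]
opening: -0.002
```

```bash
python3 -m jog '[{"grip":1,"xyz":[0,0.0005,0],"dr":[0,0,0]},{"grip":1,"xyz":[0,0.001,0],"dr":[0,0,0]},{"grip":1,"xyz":[0,0.001,0],"dr":[0,0,0]}]'
```

```text
time: 22.95
eef_pos: [0.6005, 0.1461, 0.0307]
tcp_rot: [0.67, 0.743, -0.001, -0.001]
contact_force: [-5.9, 0.2, 3.9]
opening: 0.005
```

```bash
python3 -m jog '[{"grip":1,"xyz":[0,0.0005,0],"dr":[0,0,0]},{"grip":1,"xyz":[0,0.001,0],"dr":[0,0,0]},{"grip":1,"xyz":[0,0.001,0],"dr":[0,0,0]}]'
python3 -c "
from h import *
snap('side','s14');crop('s14','s14c',185,200,110,80,7);print(ctrl.get_state()['contact_force'])"
```

```text
time: 23.2
eef_pos: [0.6009, 0.1462, 0.0307]
tcp_rot: [0.67, 0.743, -0.002, -0.002]
contact_force: [-7.5, -2.2, 4.3]
opening: -0.004
[-8.1939 -1.0681  4.1998]
```

View pics/s14c.png

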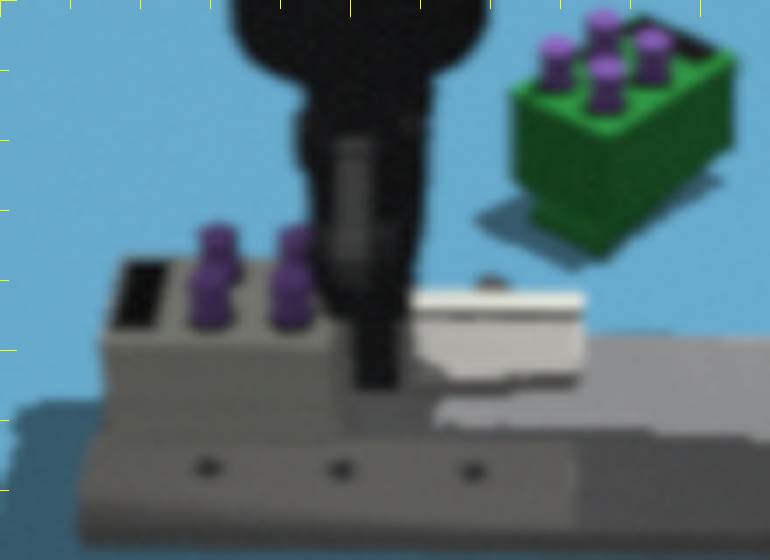

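Tightness began at about x = 103 mm, and the push is about 8 N with the block looking flat. Easing up to 12 N.

```bash
python3 -m jog '[{"grip":1,"xyz":[0,0.0005,0],"dr":[0,0,0]},{"grip":1,"xyz":[0,0.001,0],"dr":[0,0,0]},{"grip":1,"xyz":[0,0.001,0],"dr":[0,0,0]}]'
```

```text
time: 23.5
eef_pos: [0.6014, 0.1462, 0.0305]
tcp_rot: [0.67, 0.743, -0.002, -0.002]
contact_force: [-8.5, -1.1, 5.0]
opening: 0.0
```

```bash
python3 -m jog '[{"grip":1,"xyz":[0,0.0005,0],"dr":[0,0,0]},{"grip":1,"xyz":[0,0.0005,0],"dr":[0,0,0]},{"grip":1,"xyz":[0,0.0005,0],"dr":[0,0,0]}]'
```

```text
time: 23.75
eef_pos: [0.6016, 0.1462, 0.0305]
tcp_rot: [0.67, 0.743, -0.003, -0.002]
contact_force: [-8.6, -1.7, 4.5]
opening: 0.003
```

```bash
python3 -m jog '[{"grip":1,"xyz":[0,0.0005,0],"dr":[0,0,0]},{"grip":1,"xyz":[0,0.001,0],"dr":[0,0,0]},{"grip":1,"xyz":[0,0.001,0],"dr":[0,0,0]}]'
```

```text
time: 24.0
eef_pos: [0.6021, 0.1463, 0.0304]
tcp_rot: [0.67, 0.743, -0.003, -0.003]
contact_force: [-10.6, -1.8, 5.9]
opening: -0.003
```

```bash
python3 -m jog '[{"grip":1,"xyz":[0,0,0],"dr":[0,0,0]},{"grip":1,"xyz":[0,0,0],"dr":[0,0,0]}]'
```

```text
time: 24.17
eef_pos: [0.6021, 0.1463, 0.0304]
tcp_rot: [0.67, 0.743, -0.003, -0.003]
contact_force: [-11.0, -1.5, 6.3]
opening: 0.0
```

```bash
python3 -m jog '[{"grip":1,"xyz":[0,0.0005,0],"dr":[0,0,0]},{"grip":1,"xyz":[0,0.0005,0],"dr":[0,0,0]},{"grip":1,"xyz":[0,0.0005,0],"dr":[0,0,0]}]'
python3 -m jog '[{"grip":1,"xyz":[0,0,0],"dr":[0,0,0]}]'
```

```text
time: 24.42
eef_pos: [0.6023, 0.1463, 0.0303]
tcp_rot: [0.67, 0.743, -0.004, -0.003]
contact_force: [-12.1, -1.5, 7.4]
opening: -0.001
time: 24.5
eef_pos: [0.6023, 0.1464, 0.0303]
tcp_rot: [0.67, 0.743, -0.004, -0.003]
contact_force: [-12.4, -0.7, 5.8]
opening: 0.001
```

12.3 N reached, so I'm backing off.

```bash
python3 -m jog '[{"grip":1,"xyz":[0,-0.002,0],"dr":[0,0,0]},{"grip":1,"xyz":[0,-0.006,0],"dr":[0,0,0]},{"grip":1,"xyz":[0,-0.015,0],"dr":[0,0,0]},{"grip":1,"xyz":[0,-0.03,0],"dr":[0,0,0]},{"grip":1,"xyz":[0,-0.045,-0.01],"dr":[0,0,0]},{"grip":1,"xyz":[0,-0.06,-0.03],"dr":[0,0,0]},{"grip":1,"xyz":[0,-0.07,-0.06],"dr":[0,0,0]},{"grip":1,"xyz":[0,-0.07,-0.09],"dr":[0,0,0]},{"grip":1,"xyz":[0,-0.07,-0.1],"dr":[0,0,0]},{"grip":1,"xyz":[0,-0.07,-0.1],"dr":[0,0,0]},{"grip":1,"xyz":[0,-0.07,-0.1],"dr":[0,0,0]}]'
python3 -c "
from h import *
for n in('side','scene','wrist'): snap(n,n+'15')
crop('side15','s15c',185,180,150,110,5);crop('scene15','sc15c',250,130,140,100,5);print(pose('wrist15'),ctrl.get_state()['contact_force'])"
```

```text
time: 25.42
eef_pos: [0.5365, 0.1394, 0.1313]
tcp_rot: [0.67, 0.743, 0.001, 0.001]
contact_force: [0.3, 0.3, -0.9]
opening: 0.004
(array([0.535 , 0.1393, 0.129 ]), array([ 0.6697,  0.7426, -0.001 , -0.001 ])) [ 0.7537  0.2934 -0.3608]
```

View pics/s15c.png

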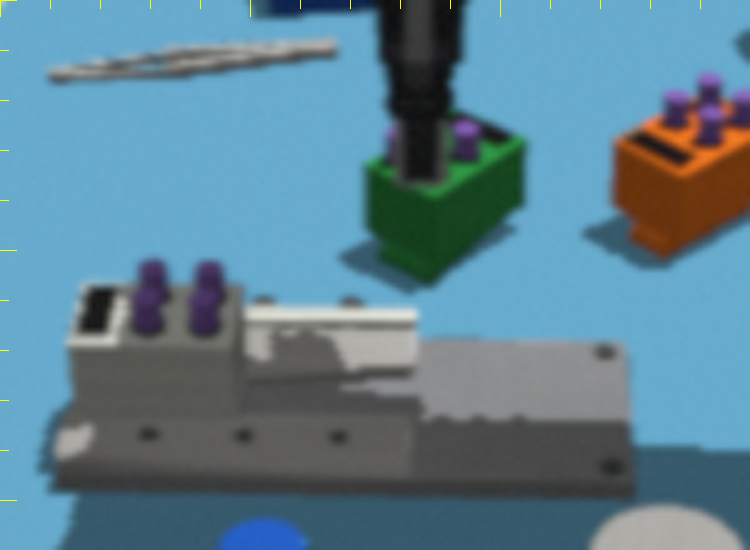

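View pics/sc15c.png

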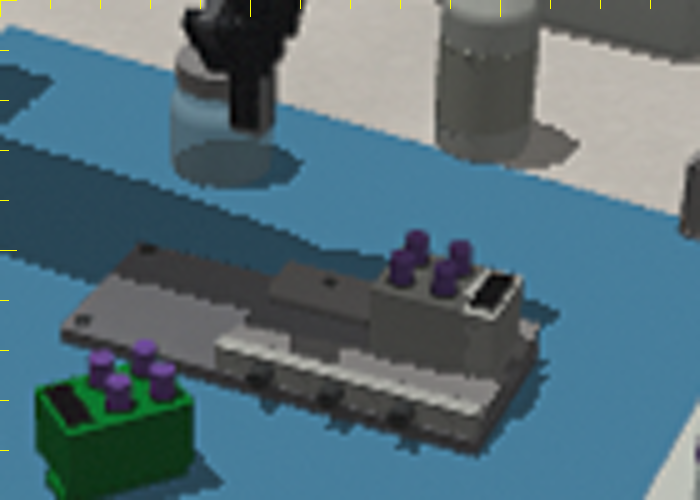

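View pics/wrist15.png

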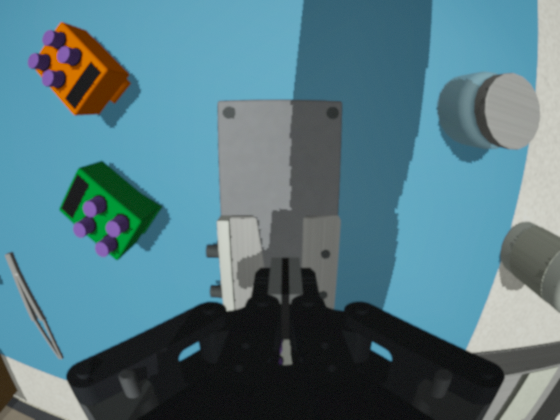

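```bash
python3 -m jog '[{"grip":0,"xyz":[0,0,-0.03],"dr":[0,0,0]},{"grip":0,"xyz":[0,0,-0.06],"dr":[0,0,0]},{"grip":0,"xyz":[0,0.02,-0.09],"dr":[0,0,0]},{"grip":0,"xyz":[0,0.05,-0.11],"dr":[0,0,0]},{"grip":0,"xyz":[0,0.075,-0.12],"dr":[0,0,0]},{"grip":0,"xyz":[0,0.09,-0.12],"dr":[0,0,0]},{"grip":0,"xyz":[0,0.09,-0.12],"dr":[0,0,0]},{"grip":0,"xyz":[0,0.09,-0.12],"dr":[0,0,0]},{"grip":0,"xyz":[0,0.09,-0.12],"dr":[0,0,0]},{"grip":0,"xyz":[0,0.09,-0.12],"dr":[0,0,0]}]'
python3 -c "
from h import *
snap('wrist','w16');print(pose('w16'));crop('w16','w16c',220,60,130,200,3)"
```

```text
time: 26.4
eef_pos: [0.6241, 0.1487, 0.2493]
tcp_rot: [0.67, 0.743, -0.001, -0.001]
contact_force: [0.4, -0.5, -0.9]
opening: 1.004
(array([0.6241, 0.1487, 0.2493]), array([ 0.6696,  0.7427, -0.0012, -0.0011]))
```

View pics/w16.png

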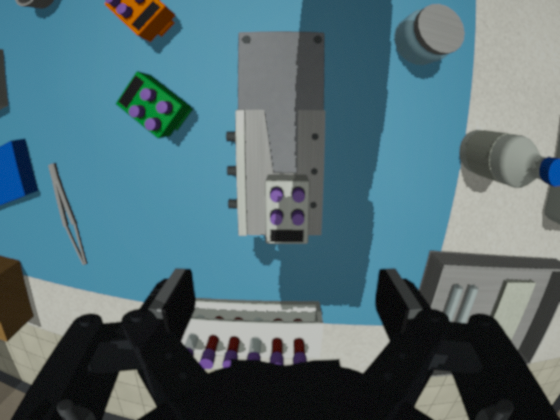

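```bash
python3 -c "
from h import *
crop('w16','w16c',230,165,100,85,7)"
```

```text
(no output)
```

View pics/w16c.png

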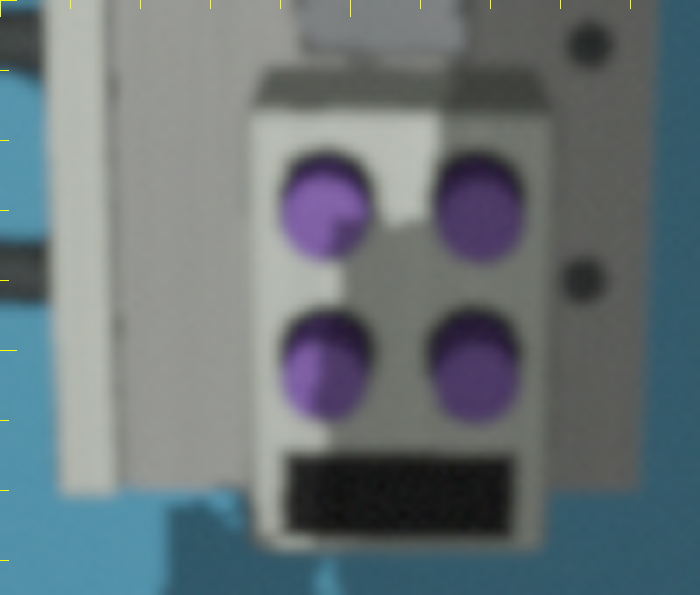

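```bash
python3 - <<'E'
from h import *
P=pose("w16");w=lambda u,v:(230+u/7,165+v/7)
q=lambda u,v,z=.065:onz("wrist",w(u,v),z,P)[:2]
th=np.radians(5.7);ex=np.array([np.cos(th),np.sin(th)]);ey=np.array([-ex[1],ex[0]]);O=np.array([.5411,.1413])
D=lambda p:np.array([ex@(p-O),ey@(p-O)])*1000
for a in[(250,108),(552,108),(253,548),(546,548)]:print(D(q(*a)))
print("rail ends",D(q(62,493,.024)),D(q(640,490,.024)), "plate",D(onz("wrist",(238,33),.012,P)[:2]),D(onz("wrist",(324,33),.012,P)[:2]))
# heights of top corners, side+scene; bias-checked on plate corners
sd=lambda u,v:ray("side",(185+u/5,180+v/5));sc=lambda u,v:ray("scene",(250+u/5,130+v/5))
for n,a,b,c in[("F+y",(68,345),(522,272),(546,548)),("R-y",(243,286),(370,288),(250,108)),("F-y",(85,283),(470,313),(253,548))]:
    X,e=tri(sd(*a),sc(*b),ray("wrist",w(*c),P));print(n,D(X[:2]),X[2]*1000,np.array(e)*1000)
print(ctrl.get_state()["time"])
E
```

```text
[ 73.4434 -21.9583]
[73.2269 22.1952]
[142.5436 -22.3579]
[142.368   23.0399]
rail ends [149.2519 -57.9821] [148.1916  42.3262] plate [-92.8872 -57.2342] [-92.8868  42.0285]
F+y [141.9084  22.9139] 64.87443755898195 [1.1979 0.7651 0.4884]
R-y [ 73.6012 -22.6541] 63.05822405168468 [1.7455 1.4364 0.6221]
F-y [137.8308 -23.6055] 65.59961683765731 [2.7859 6.7853 4.3622]
26.45
```

```bash
python3 -c "
from plant import ctrl
print(ctrl.sign_off())"
```

```text
the job is handed in; nothing more can be done
None
```

I picked up the aluminium tube block and slid its foot, narrow end first, into the dovetail way. I let go of it just inside the mouth, then pushed it home from behind on its rear face with the shut fingers. It first got tight with the block's middle about 103 mm in. I pushed on until the force read 12.3 N, about 3.5 mm further, then backed off and handed the job in with the clock at about 26 s.

**Last checks:**
- **Square:** the last wrist picture puts the block's middle about 108 mm in, 0.2 mm off the way's axis, and square to within about 0.5°.
- **Flat:** its top measured 63–65 mm high, against 65 mm expected. The third top corner triangulated poorly (its views disagreed by up to 7 mm), so flatness rests on the other two corners and the pictures.
- **Position after release:** I took no picture of it fully clear both right after the push and later, so I can't say to the millimetre that it didn't shift. It looked the same in the views taken after I backed off.
- **Upward force:** the push also showed about 6 N upward on the tool, from fingers rubbing on the rear face.
- **Other things on the bench:** I saw no contact with them, and those visible in the last pictures looked undisturbed.

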